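# Put the remotes and LED candles on charge

### The job

Put everything on charge: lift each remote off its peg and stand it upright on a remote place of the charging station, and set each LED candle on a candle place, all pushed fully home over the alignment pegs. When every remote and candle is seated, flip the station's switch over to on; do not let a remote fall over, and leave the bowl and the glass votive holder where they are.

Things in the scene. Friction and masses are not known exactly. Their poses are not given: they have to be found in the camera images.
- pegboard: Fixed oak panel with perforated strip, 300 mm long (own y), 158 tall. Origin: shelf height, middle of front face; front faces own -x. Three 6 mm pegs stick out 49 mm along own -x at own y = -100 (peg 1), 0 (peg 2), +100 mm (peg 3), axis 146 mm up, ends turned up to 154 mm. A loop hung on a peg must rise 6 to 12 mm to clear the upturned end, then come off 45 mm along own -x.
- station: Fixed grey plastic charging station, slab 150 mm (own x) x 380 mm (own y) x 18 mm high, origin at the centre of its underside. On top: a row of three remote places (own x = -40 mm), a row of four candle places (own x = +40 mm), and the toggle switch near the -y end of the remote row.
- remote_place_1 (a point): Remote place 1: point on the station's top face (18 mm up). Two brass alignment pegs, 6 mm in diameter, 12 mm tall with tapered tips, 10 mm either side of this point along the station's y. A remote goes here upright, pegs in its two pockets, either way round; its underside then rests on the top face.
- remote_place_2 (a point): Remote place 2: point on the station's top face (18 mm up). Two brass alignment pegs, 6 mm in diameter, 12 mm tall with tapered tips, 10 mm either side of this point along the station's y. A remote goes here upright, pegs in its two pockets, either way round; its underside then rests on the top face.
- remote_place_3 (a point): Remote place 3: point on the station's top face (18 mm up). Two brass alignment pegs, 6 mm in diameter, 12 mm tall with tapered tips, 10 mm either side of this point along the station's y. A remote goes here upright, pegs in its two pockets, either way round; its underside then rests on the top face.
- candle_place_1 (a point): Candle place 1: centre point on the station's top face (18 mm up). One brass alignment peg 12 mm in diameter, 9 mm tall with a tapered tip, stands on this point. A candle goes here upright over the peg; its underside then rests on the top face. Neighbouring candle places are 90 mm apart.
- candle_place_2 (a point): Candle place 2: centre point on the station's top face (18 mm up). One brass alignment peg 12 mm in diameter, 9 mm tall with a tapered tip, stands on this point. A candle goes here upright over the peg; its underside then rests on the top face. Neighbouring candle places are 90 mm apart.
- candle_place_3 (a point): Candle place 3: centre point on the station's top face (18 mm up). One brass alignment peg 12 mm in diameter, 9 mm tall with a tapered tip, stands on this point. A candle goes here upright over the peg; its underside then rests on the top face. Neighbouring candle places are 90 mm apart.
- candle_place_4 (a point): Candle place 4: centre point on the station's top face (18 mm up). One brass alignment peg 12 mm in diameter, 9 mm tall with a tapered tip, stands on this point. A candle goes here upright over the peg; its underside then rests on the top face. Neighbouring candle places are 90 mm apart.
- switch (a joint): Angle in rad of the station's toggle switch: near 0 = off, lever leaning towards the station's -x; 1.0 = on, leaning towards its +x. Stays where it is left; a light push (a few N) near the tip moves it.
- switch_tip (a point): Centre of the small ball at the tip of the switch lever, 50 mm from its pivot; the pivot axis lies along the station's y, so the tip swings about 48 mm along the station's x between off and on.
- remote_a: Black remote, upright: body 40 mm wide (own y), 20 thick (own x; buttons on -x face), 110 tall, plus a rigid loop on top (30 wide, 8 thick, 110 to 135 mm up; opening 20 wide, 110 to 130 up). Underside: two 10 x 10 mm pockets, 16 deep, at own y = +-10 mm. Origin: underside centre. 0.12 kg. Hangs by its loop on peg 1, underside 19 mm above the shelf. Two or all three remotes are present.
- remote_b: Black remote, upright: body 40 mm wide (own y), 20 thick (own x; buttons on -x face), 110 tall, plus a rigid loop on top (30 wide, 8 thick, 110 to 135 mm up; opening 20 wide, 110 to 130 up). Underside: two 10 x 10 mm pockets, 16 deep, at own y = +-10 mm. Origin: underside centre. 0.12 kg. Hangs by its loop on peg 2, underside 19 mm above the shelf. Two or all three remotes are present.
- remote_c: Black remote, upright: body 40 mm wide (own y), 20 thick (own x; buttons on -x face), 110 tall, plus a rigid loop on top (30 wide, 8 thick, 110 to 135 mm up; opening 20 wide, 110 to 130 up). Underside: two 10 x 10 mm pockets, 16 deep, at own y = +-10 mm. Origin: underside centre. 0.12 kg. Hangs by its loop on peg 3, underside 19 mm above the shelf. Two or all three remotes are present.
- candle_a: Rechargeable LED candle, white plastic, upright cylinder 50 mm in diameter and 38 mm tall with a small flame-shaped tip (12 mm wide, 15 mm tall) on top; underside has a central square bore 17 x 17 mm, 11 mm deep. Origin: centre of the underside. 70 g. Stands loose on the shelf at the start; three or four of the four are present.
- candle_b: Rechargeable LED candle, white plastic, upright cylinder 50 mm in diameter and 38 mm tall with a small flame-shaped tip (12 mm wide, 15 mm tall) on top; underside has a central square bore 17 x 17 mm, 11 mm deep. Origin: centre of the underside. 70 g. Stands loose on the shelf at the start; three or four of the four are present.
- candle_c: Rechargeable LED candle, white plastic, upright cylinder 50 mm in diameter and 38 mm tall with a small flame-shaped tip (12 mm wide, 15 mm tall) on top; underside has a central square bore 17 x 17 mm, 11 mm deep. Origin: centre of the underside. 70 g. Stands loose on the shelf at the start; three or four of the four are present.
- candle_d: Rechargeable LED candle, white plastic, upright cylinder 50 mm in diameter and 38 mm tall with a small flame-shaped tip (12 mm wide, 15 mm tall) on top; underside has a central square bore 17 x 17 mm, 11 mm deep. Origin: centre of the underside. 70 g. Stands loose on the shelf at the start; three or four of the four are present.
- bowl: Bystander: grey ceramic bowl, 120 mm across, 50 mm high, origin at the centre of its underside.
- votive: Bystander: clear glass votive holder, 72 mm across, 65 mm high, origin at the centre of its underside.
Things that resemble listed ones, but are neither listed nor needed, are in the scene too. What is shaped like the candle_c but blue or pink is not meant.

How it is judged (in metres and radians):
On the way, in this order (a step that is already met when the one before it is completed fails the run):
1. every remote and candle present is seated on a place of the station ((distance between remote_a and remote_place_1 below 0.005 m or distance between remote_a and remote_place_2 below 0.005 m or distance between remote_a and remote_place_3 below 0.005 m) and angle between each of remote_a, remote_b, remote_c, candle_a, candle_b, candle_c, candle_d's own z axis and vertical below 0.07 rad and (distance between remote_b and remote_place_1 below 0.005 m or distance between remote_b and remote_place_2 below 0.005 m or distance between remote_b and remote_place_3 below 0.005 m) and (distance between remote_c and remote_place_1 below 0.005 m or distance between remote_c and remote_place_2 below 0.005 m or distance between remote_c and remote_place_3 below 0.005 m) and (distance between candle_a and candle_place_1 below 0.005 m or distance between candle_a and candle_place_2 below 0.005 m or distance between candle_a and candle_place_3 below 0.005 m or distance between candle_a and candle_place_4 below 0.005 m) and (distance between candle_b and candle_place_1 below 0.005 m or distance between candle_b and candle_place_2 below 0.005 m or distance between candle_b and candle_place_3 below 0.005 m or distance between candle_b and candle_place_4 below 0.005 m) and (distance between candle_c and candle_place_1 below 0.005 m or distance between candle_c and candle_place_2 below 0.005 m or distance between candle_c and candle_place_3 below 0.005 m or distance between candle_c and candle_place_4 below 0.005 m) and (distance between candle_d and candle_place_1 below 0.005 m or distance between candle_d and candle_place_2 below 0.005 m or distance between candle_d and candle_place_3 below 0.005 m or distance between candle_d and candle_place_4 below 0.005 m)), for 0.2 s.
2. the switch is flipped to on (value of joint switch above 0.8 rad), for 0.2 s.
At the end, for the whole second after the job is handed in: Every remote present stands on a remote place and every candle present on a candle place, underside centre within 5 mm of the place's point (so fully down over the pegs), within 4 degrees of upright, at rest; the switch is past 0.8 rad (all of step 1 and linear speed of each of remote_a, remote_b, remote_c, candle_a, candle_b, candle_c, candle_d below 0.03 m/s and value of joint switch above 0.8 rad); the robot touches nothing.
It fails at once if the bowl or the votive holder is shifted by more than 30 mm (distance of any of bowl, votive from where it was at the start of the episode above 0.03 m).
It fails at once if a remote falls over (angle between any of remote_a, remote_b, remote_c's own z axis and vertical above 1 rad).
Of remote_a, remote_b, remote_c only 2 to 3 are there at a start; the rules pass over those that are not, and their reading is None.
Of candle_a, candle_b, candle_c, candle_d only 3 to 4 are there at a start; the rules pass over those that are not, and their reading is None.
At some moment in a run one of candle_a, candle_b, candle_c, candle_d may be knocked a few centimetres aside while the robot is not near it.
It also fails if it takes over 210 s, if anything falls off the work surface, if the arm or the gripper's body presses on something with over 40 N, if the wrist force passes 120 N, or if a joint passes its speed limit or range.

### The arm

A 6-joint arm with a two-finger parallel gripper is mounted at the origin on the work surface. World frame = base frame: x ahead of the robot, y to its left, z up, the work surface at z = 0. Lengths are in m, angles in degrees, forces in N, time in s.
With the tool pointing down it reaches from about 0.4 to 0.825 m from the base axis. Payload 7 kg.
Tool frame: the origin (TCP) lies at the very end of the fingers, on their centre line; the grasp point (between the pads) lies tcp_to_grasp behind it (tcp_to_grasp is the distance from the TCP to the grasp point, in m); z points along the fingers, y is the direction in which the jaws open and shut (so a half turn about z gives the same grasp; the last joint's range is limited). The gripper opens to 88 mm and grips with 3 to 60 N. Pads are 19 mm wide; open, the fingers measure 130 mm over their backs; the gripper's body (78 mm by 193 mm) begins 47 mm behind the grasp point.
Start: joints at [83.085, 20.546, 0.682, 0, -70.136, -16.507], TCP at [0.268, 0.619, 0.227] pointing down, gripper open.
Joint ranges: [-176.03, 176.03], [-82.01, 121.73], [-58.28, 71.71], [-173.87, 95.51], [-174.79, -0.11], [-173.66, 173.66]. Speed limits (degrees/s): [136.94, 136.94, 172.46, 180, 180, 180].

### API

Orientations are given as [roll, pitch, yaw] about the fixed x, y, z axes, in that order (R = Rz(yaw) Ry(pitch) Rx(roll)).
In Python, from station import get_obs, capture, camera_model, sign_off, tcp_to_grasp gives the robot as it stands. The module is installed in compiled form; this text tells all that it offers.
- The arm moves only by the shell command python3 -m handwheel 'ROWS' [FORCE]. ROWS is JSON, a list of rows, each a list of 7 numbers: the closure, from 0 (fully open) to 1 (shut), then the shift along the world's x, y, z in cm, then the turn, a rotation vector about the world's x, y, z in rad. A call has 1 to 12 rows; each row is the pose to reach, as a shift and turn from the pose measured when the call began; what a row does not reach only later rows make up. A row lasts 1/8 s, in which the tool goes at most 62.5 mm and 10.7 degrees, less where a joint would pass 70% of its speed; a pose out of reach is approached as far as the arm can. A call with a gripper value outside its range is refused whole. The fingers move at their own pace and stop on an object; FORCE is the grip in N (left out, the last holds). Time passes only in rows, so rows that repeat a pose let the fingers close. It gives the time, the measured TCP pose, the force and the opening at its end, in the units of the state.
- get_obs(): the state, without advancing time (a new reading comes with each control period).
- capture(name): name is "side" or "top" or "wrist"; returns (picture, depth): 384x512x3 uint8, red, green, blue; 384x512 float32, m along the optical axis (not along the pixel's ray), 0 where there is no reading.
- camera_model(name): a dict with "fx", "fy", "cx", "cy" (pixels), "extrinsics" (4x4, takes a point from camera to world coordinates); the wrist camera has in their place "mount" (4x4, takes a point from camera to tool coordinates, whose origin is the TCP and whose axes are the flange's). Camera axes: x right, y down, z forward; pixel columns grow to the right and rows downward; lengths in m; the calibration is good to about 2 mm. A picture is of the moment at which its call begins: read the wrist's pose just before it. camera_model takes no time and is no camera call.
- sign_off(): hands the job in, once; it reports no verdict.
The state is a dict: "t": time; "joints": joint angles; "joint_velocities": joint speeds; "joint_efforts": joint torques, N m; "tcp_pos": TCP position; "tcp_rot": TCP orientation; "wrist_force": force on the tool from outside, world axes, zero at the start; "torque": the same for the moment, N m; "finger_gap": opening from 0.0 (shut) to 1.0 (fully open).
Only numpy, scipy, OpenCV 4.12 (cv2) and the standard library are available. Lean on these libraries where they do the work, as an engineer would, in place of code of your own. Each camera call takes 0.05 s, during which the arm holds its last target.

## Working session

There is one attempt and no reset: what is moved stays moved. The work goes in short steps, Python scripts to look and compute and a shell command to move; the robot and the scene stay as the last step left them, time stands still between calls to the robot, and variables do not carry over. Pictures are saved under pics/ and viewed, and the job is handed in when it is done.

```bash
mkdir -p pics; python3 - <<'E'
from station import *
import cv2
o=get_obs();print(o, tcp_to_grasp)
for n in("side","top","wrist"):
    m=camera_model(n);print(n,m)
    p,d=capture(n);cv2.imwrite(f"pics/{n}0.png",p[:,:,::-1])
E
```

```text
{'t': 0.0, 'joints': array([ 8.30845324e+01,  2.05906524e+01,  6.34694403e-01, -1.99264922e-02,
       -7.01362076e+01, -1.65069102e+01]), 'joint_velocities': array([ 0.02312055, -0.07183137,  0.05796055,  0.04431276,  0.0271606 ,
       -0.03416658]), 'joint_efforts': array([-1.12793503e-03, -5.82697105e+01,  2.93045944e+01,  6.99684396e+00,
        6.78032055e-03, -1.68340212e-04]), 'tcp_pos': array([0.26814869, 0.61892479, 0.22563913]), 'tcp_rot': array([ 1.79906310e+02, -8.22934773e-03, -2.34291569e+01]), 'wrist_force': array([ 0.13465602, -0.75627333,  0.06441085]), 'torque': array([ 0.00440703,  0.07520312, -0.00151756]), 'finger_gap': 1.001458549586983} 0.0188
side {'fx': 420.1823297139632, 'fy': 420.1823297139632, 'cx': 247.1362315473001, 'cy': 192.58643479721596, 'extrinsics': array([[ 0.99715242, -0.03725796,  0.06556594,  0.48257387],
       [-0.07396456, -0.6527448 ,  0.75395853, -0.9116655 ],
       [ 0.01470687, -0.75666113, -0.65364183,  0.8340804 ],
       [ 0.        ,  0.        ,  0.        ,  1.        ]])}
top {'fx': 458.52694745898594, 'fy': 458.52694745898594, 'cx': 260.00389878051925, 'cy': 188.38233607993564, 'extrinsics': array([[-0.02815408, -0.99740745,  0.06622474,  0.4785617 ],
       [-0.99954756,  0.02879216,  0.00870023, -0.05462464],
       [-0.01058443, -0.06594983, -0.9977668 ,  1.32132831],
       [ 0.        ,  0.        ,  0.        ,  1.        ]])}
wrist {'fx': 303.11650035296395, 'fy': 303.11650035296395, 'cx': 255.51967122298396, 'cy': 186.59842830112794, 'mount': array([[ 1.64719487e-04, -9.54585583e-01, -2.97936802e-01,
         8.05178655e-02],
       [ 9.99999985e-01,  1.70223149e-04,  7.47447333e-06,
        -1.25246323e-04],
       [ 4.35807163e-05, -2.97936799e-01,  9.54585597e-01,
        -1.56853804e-01],
       [ 0.00000000e+00,  0.00000000e+00,  0.00000000e+00,
         1.00000000e+00]])}
```

View pics/side0.png

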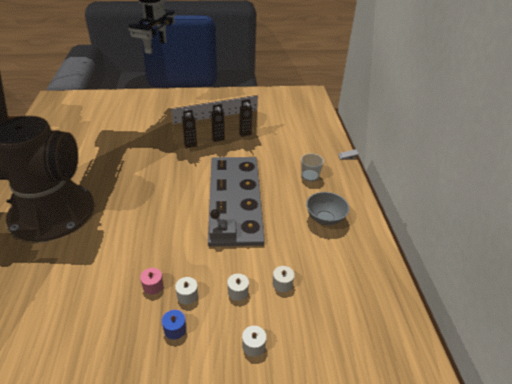

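View pics/top0.png

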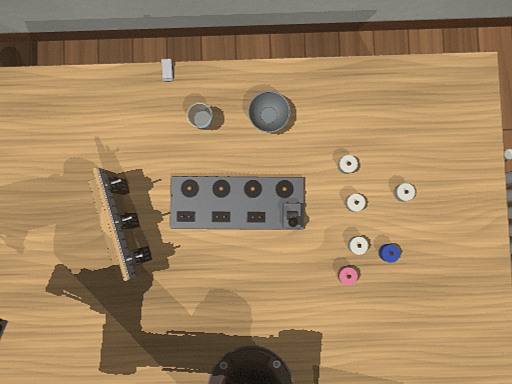

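View pics/wrist0.png

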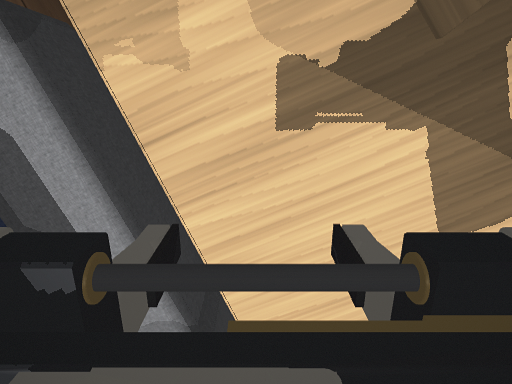

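The side and top views show three remotes on the board (top view about (118,185), (128,220), (140,255)), the station at (170–305, 177–230), and four white candles near (348,163), (356,202), (406,192) and (359,245). The pink and blue ones are decoys. The wrist view shows only the table and board shadow.

```bash
cat > h.py <<'E'
from station import *
import cv2, numpy as np
from scipy.spatial.transform import Rotation as Ro
def T(n,o=None):
    m=camera_model(n)
    if n!="wrist": return m,m["extrinsics"]
    W=np.eye(4);W[:3,:3]=Ro.from_euler('xyz',o["tcp_rot"],degrees=True).as_matrix();W[:3,3]=o["tcp_pos"]
    return m,W@m["mount"]
def cloud(n,d,o=None):
    m,E=T(n,o)
    v,u=np.mgrid[:d.shape[0],:d.shape[1]]
    P=np.stack([(u-m["cx"])/m["fx"]*d,(v-m["cy"])/m["fy"]*d,d],-1)
    return P@E[:3,:3].T+E[:3,3]
def ray(n,u,v,z,o=None):
    m,E=T(n,o)
    r=E[:3,:3]@np.array([(u-m["cx"])/m["fx"],(v-m["cy"])/m["fy"],1]);c=E[:3,3]
    return c+r*(z-c[2])/r[2]
def grab(n,f):
    o=get_obs();p,d=capture(n);cv2.imwrite(f"pics/{f}.png",p[:,:,::-1]);return o,p,d
def candles(p):
    h=cv2.cvtColor(p,cv2.COLOR_RGB2HSV)
    m=((h[...,1]<45)&(h[...,2]>140)).astype(np.uint8)
    m[:90]=0; out=[]
    for c in cv2.findContours(m,cv2.RETR_EXTERNAL,cv2.CHAIN_APPROX_NONE)[0]:
        a=cv2.contourArea(c)
        if a>100: (u,v),r=cv2.minEnclosingCircle(c); out.append((a,u,v,r))
    return out
E
python3 - <<'E'
from h import *
o,p,d=grab("top","top1")
C=cloud("top",d)
cv2.imwrite("pics/st.png",cv2.resize(p[150:290,80:320,::-1],None,fx=3.3,fy=3.3,interpolation=cv2.INTER_CUBIC))
for a,u,v,r in candles(p):
    X=ray("top",u,v,.038);reg=C[int(v-r)-2:int(v+r)+3,int(u-r)-2:int(u+r)+3].reshape(-1,3)
    q=reg[(abs(reg[:,2]-.038)<.006)]
    print("cand",a,u,v,r,X.round(4),len(q),q.mean(0).round(4),np.ptp(q,axis=0).round(3))
# station top face
m=(abs(C[...,2]-.018)<.006);m[:150]=0;m[250:]=0;m[:,:165]=0;m[:,312:]=0
m=cv2.morphologyEx(m.astype(np.uint8),cv2.MORPH_OPEN,np.ones((5,5)))
c=max(cv2.findContours(m,cv2.RETR_EXTERNAL,cv2.CHAIN_APPROX_NONE)[0],key=cv2.contourArea)
box=cv2.boxPoints(cv2.minAreaRect(c));print(box)
B=np.array([ray("top",u,v,.018) for u,v in box]);print(B.round(4));print(B.mean(0),np.linalg.norm(np.diff(B,axis=0),axis=1))
# table check
print("table z",np.median(C[300:320,400:430,2]))
# board top
m=(abs(C[...,2]-.158)<.008);m[:, :85]=0;m[:,150:]=0;m[:140]=0;m[290:]=0
vu=np.argwhere(m);P=C[m];print(len(P),P.mean(0))
q=P[:,:2];mu=q.mean(0);w=np.linalg.svd(q-mu,full_matrices=False)[2][0];t=(q-mu)@w;s=(q-mu)@[-w[1],w[0]];print(w,t.min(),t.max(),s.min(),s.max(),mu)
E
```

```text
cand 231.5 358.4545593261719 245.53030395507812 9.246053695678711 [ 0.3969 -0.3121  0.038 ] 246 [ 0.3978 -0.3131  0.038 ] [0.048 0.048 0.012]
cand 230.5 355.77777099609375 202.0 9.276387214660645 [ 0.5179 -0.3098  0.038 ] 240 [ 0.517  -0.3106  0.0381] [0.048 0.05  0.012]
cand 233.0 405.3292541503906 191.9146270751953 9.203433990478516 [ 0.5421 -0.4491  0.038 ] 243 [ 0.5428 -0.4506  0.0382] [0.048 0.05  0.012]
cand 231.0 347.9705810546875 163.5 9.153264045715332 [ 0.6266 -0.2925  0.038 ] 244 [ 0.6263 -0.2938  0.0383] [0.049 0.049 0.011]
cand 194.5 200.0 119.5 11.10190200805664 [0.7644 0.1212 0.038 ] 51 [0.7804 0.1244 0.0377] [0.062 0.059 0.011]
[[170.62366 228.1406 ]
 [171.12732 175.76083]
 [303.21127 177.03088]
 [302.7076  229.41064]]
[[ 0.4593  0.2135  0.018 ]
 [ 0.6086  0.2098  0.018 ]
 [ 0.5939 -0.1673  0.018 ]
 [ 0.4453 -0.1608  0.018 ]]
[0.5267809  0.02381941 0.018     ] [0.14927136 0.37738493 0.14877892]
table z -7.058560153083704e-05
890 [0.47886809 0.33114416 0.15645962]
[-0.96379168 -0.26665633] -0.15093441954564576 0.14856027963068666 -0.014025547995128618 0.04853123049190873 [0.47886809 0.33114416]
```

View pics/st.png

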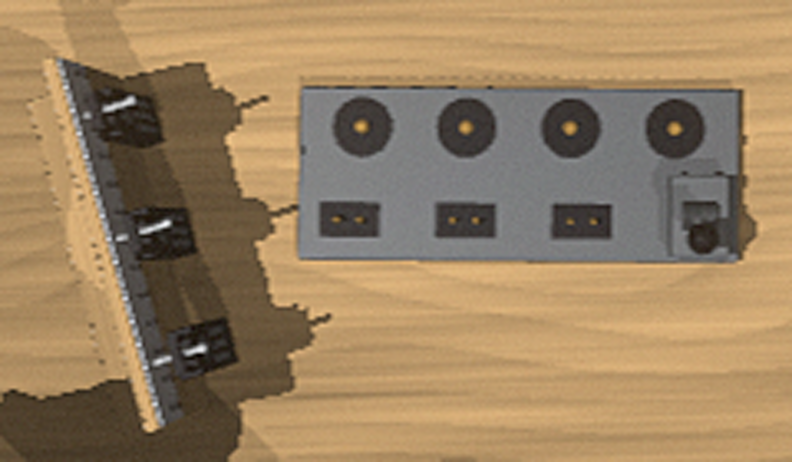

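```bash
python3 - <<'E'
from h import *
p=cv2.imread("pics/top1.png");g=p.max(2)
m=((g<75)).astype(np.uint8);m[:172]=0;m[232:]=0;m[:,:172]=0;m[:,290:]=0
out=[]
for c in cv2.findContours(m,cv2.RETR_EXTERNAL,cv2.CHAIN_APPROX_NONE)[0]:
    a=cv2.contourArea(c)
    if a>60:
        x,y,w,h=cv2.boundingRect(c);M=cv2.moments(c);u,v=M['m10']/M['m00'],M['m01']/M['m00']
        X=ray("top",u,v,.018);out.append(X);print(a,w,h,round(u,2),round(v,2),X.round(4))
# brass
h=cv2.cvtColor(p,cv2.COLOR_BGR2HSV)
b=((h[...,1]>100)&(h[...,0]<30)&(g>90)).astype(np.uint8);b[:176]=0;b[228:]=0;b[:,:174]=0;b[:,300:]=0
n,l,s,ce=cv2.connectedComponentsWithStats(b)
for i in range(1,n): print("brass",s[i,4],ce[i],ray("top",*ce[i],.028).round(4))
E
```

```text
146.0 18 10 255.88 216.54 [ 0.4854 -0.0293  0.018 ]
146.5 18 10 220.86 216.54 [0.4882 0.0701 0.018 ]
153.0 18 11 185.08 216.07 [0.4924 0.1718 0.018 ]
189.0 14 18 283.02 188.59 [ 0.5626 -0.1087  0.018 ]
220.0 18 18 252.54 188.36 [ 0.5658 -0.022   0.018 ]
216.0 17 17 221.01 188.06 [0.5692 0.0679 0.018 ]
208.0 18 17 189.51 187.93 [0.5722 0.1578 0.018 ]
brass 1 [219. 176.] [0.6029 0.0719 0.028 ]
brass 6 [223.5 176. ] [0.6025 0.0591 0.028 ]
brass 1 [230. 176.] [0.602  0.0407 0.028 ]
brass 9 [236. 176.] [0.6015 0.0237 0.028 ]
brass 5 [244. 176.] [0.6009 0.001  0.028 ]
brass 8 [251.5 176. ] [ 0.6002 -0.0203  0.028 ]
brass 43 [278. 176.] [ 0.598  -0.0953  0.028 ]
brass 16 [189.1875 187.6875] [0.5722 0.1571 0.028 ]
brass 16 [220.6875 188.125 ] [0.5683 0.0678 0.028 ]
brass 16 [252.25  188.375] [ 0.5651 -0.0214  0.028 ]
brass 16 [284.  188.5] [ 0.5621 -0.1111  0.028 ]
brass 2 [181.5 216. ] [0.4928 0.1802 0.028 ]
brass 2 [188.5 216. ] [0.4922 0.1604 0.028 ]
brass 4 [216.5 216.5] [0.4886 0.0815 0.028 ]
brass 4 [223.5 216.5] [0.488  0.0617 0.028 ]
brass 3 [252.33333333 216.66666667] [ 0.4852 -0.0195  0.028 ]
brass 3 [259.33333333 216.66666667] [ 0.4847 -0.0392  0.028 ]
```

```bash
python3 -m handwheel '[[0,36,-91,0,0,0,0.371],[0,36,-91,0,0,0,0.371],[0,36,-91,0,0,0,0.371],[0,36,-91,0,0,0,0.371],[0,36,-91,0,0,0,0.371],[0,36,-91,0,0,0,0.371],[0,36,-91,0,0,0,0.371],[0,36,-91,0,0,0,0.371],[0,36,-91,0,0,0,0.371],[0,36,-91,-4,0,0,0.371],[0,36,-91,-6,0,0,0.371],[0,36,-91,-8,0,0,0.371]]' 15
```

```text
t: 1.7
tcp_pos: [0.5439, -0.0778, 0.1974]
tcp_rot: [180.0, -0.1, -2.2]
wrist_force: [1.9, 1.0, -0.0]
finger_gap: 1.001
```

```bash
python3 - <<'E'
from h import *
o,p,d=grab("wrist","w1");print(o["tcp_pos"],o["joint_velocities"].round(1))
C=cloud("wrist",d,o);print(C[100,256],C[150,200])
E
python3 -m handwheel '[[0,8.2,-21.4,0,0,0,0],[0,8.2,-21.4,0,0,0,0],[0,8.2,-21.4,0,0,0,0],[0,8.2,-21.4,0,0,0,0],[0,8.2,-21.4,-8,0,0,0],[0,8.2,-21.4,-8,0,0,0],[0,8.2,-21.4,-8,0,0,0]]'
python3 - <<'E'
from h import *
o,p,d=grab("wrist","w2");print(o["tcp_pos"])
E
```

```text
[ 0.54392042 -0.07779531  0.19741292] [-55.5  26.7  16.7   0.1   9.9  55.2]
[ 0.61610061 -0.08091848 -0.00199804] [ 0.5662083  -0.01743633  0.0243332 ]
t: 2.62
tcp_pos: [0.6256, -0.2966, 0.1139]
tcp_rot: [179.8, 0.3, -2.3]
wrist_force: [0.7, -0.1, 1.2]
finger_gap: 1.0
[ 0.62563791 -0.29655666  0.11389026]
```

View pics/w1.png

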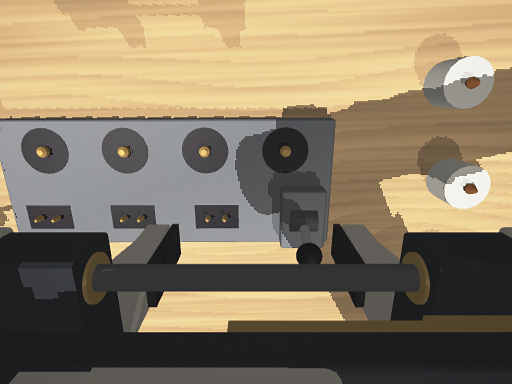

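View pics/w2.png

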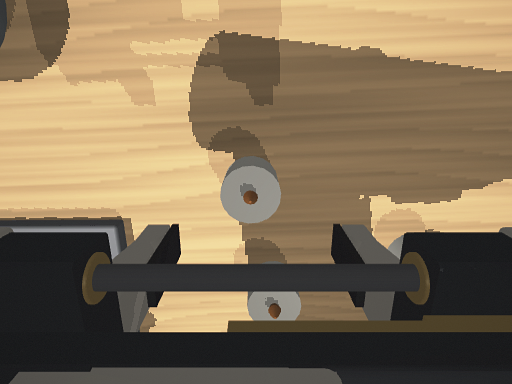

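w1 shows the candle pegs around row 151 and the switch leaning toward me at (308,255), but it was taken in motion. w2 shows the target candle's top at about (250,193) and another candle behind the finger bar at (274,305). I'll measure the first one with the wrist camera.

```bash
cat >> h.py <<'E'
def wcand(f,z=.038,near=None):
    o,p,d=grab("wrist",f)
    h=cv2.cvtColor(p,cv2.COLOR_RGB2HSV)
    C=cloud("wrist",d,o)
    m=((h[...,1]<40)&(h[...,2]>90)&(abs(C[...,2]-z)<.006)).astype(np.uint8);m[262:]=0
    print("tcp",o["tcp_pos"].round(4),o["tcp_rot"].round(2),"maxvel",abs(o["joint_velocities"]).max().round(2))
    for c in cv2.findContours(m,cv2.RETR_EXTERNAL,cv2.CHAIN_APPROX_NONE)[0]:
        if cv2.contourArea(c)>300:
            (u,v),r=cv2.minEnclosingCircle(c);X=ray("wrist",u,v,z,o);e=X-o["tcp_pos"]
            print("cand uv",round(u,1),round(v,1),round(r,1),X.round(4),"diam mm",round(2000*r*np.linalg.norm(T("wrist",o)[1][:3,3]-X)/303/1.0,1),"shift cm",(e*100).round(2))
E
python3 - <<'E'
from h import *
wcand("w3")
E
```

```text
tcp [ 0.6269 -0.2968  0.1159] [ 1.798e+02  1.100e-01 -2.250e+00] maxvel 1.55
cand uv 250.1 194.5 29.9 [ 0.6275 -0.2924  0.038 ] diam mm 48.9 shift cm [ 0.06  0.44 -7.79]
```

```bash
python3 -m handwheel '[[0,0,0.45,-5,0,0,0],[0,0,0.45,-10.3,0,0,0],[0,0,0.45,-10.3,0,0,0],[0,0,0.45,-10.3,0,0,0],[0.5,0,0.45,-10.3,0,0,0],[0.5,0,0.45,-10.3,0,0,0],[0.5,0,0.45,-10.3,0,0,0],[0.5,0,0.45,-10.3,0,0,0]]' 15
```

```text
t: 3.72
tcp_pos: [0.6277, -0.2924, 0.0143]
tcp_rot: [179.8, -0.0, -2.2]
wrist_force: [0.4, 0.3, -0.0]
finger_gap: 0.613
```

```bash
python3 -m handwheel '[[0.8,0,0,0,0,0,0],[0.8,0,0,0,0,0,0],[0.8,0,0,0,0,0,0],[0.8,0,0,0,0,0,0],[0.8,0,0,4,0,0,0],[0.8,0,0,8,0,0,0],[0.8,0,0,8,0,0,0]]' 15
```

```text
t: 4.6
tcp_pos: [0.63, -0.293, 0.0984]
tcp_rot: [179.7, -0.4, -2.2]
wrist_force: [0.4, -0.4, -1.0]
finger_gap: 0.567
```

```bash
python3 -m handwheel '[[0.8,-6.8,18.1,0,0,0,0],[0.8,-6.8,18.1,0,0,0,0],[0.8,-6.8,18.1,0,0,0,0],[0.8,-6.8,18.1,0,0,0,0],[0.8,-6.8,18.1,-3,0,0,0],[0.8,-6.8,18.1,-3,0,0,0],[0.8,-6.8,18.1,-3,0,0,0]]'
python3 - <<'E'
from h import *
o,p,d=grab("wrist","w4");print(o["tcp_pos"],o["tcp_rot"])
E
```

```text
t: 5.48
tcp_pos: [0.5623, -0.1126, 0.0685]
tcp_rot: [179.7, -0.4, -2.2]
wrist_force: [0.4, 0.7, -1.1]
finger_gap: 0.563
[ 0.56230513 -0.11262214  0.06850329] [179.66824873  -0.37843902  -2.24481742]
```

View pics/w4.png

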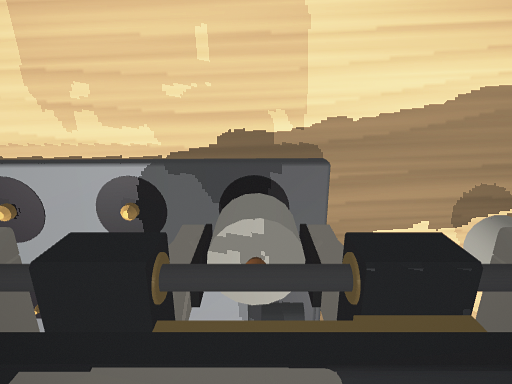

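The candle is held upright over the end disc (250,190), and the neighbour's peg shows at (129,212).

```bash
python3 - <<'E'
from h import *
o=get_obs();print(ray("wrist",129,211,.026,o),ray("wrist",7,213,.026,o))
E
python3 -m handwheel '[[0.8,-0.05,0.1,-1.5,0,0,0],[0.8,-0.05,0.1,-2.5,0,0,0],[0.8,-0.05,0.1,-3.0,0,0,0],[0.8,-0.05,0.1,-3.4,0,0,0],[0.8,-0.05,0.1,-3.6,0,0,0],[0.8,-0.05,0.1,-3.6,0,0,0]]'
```

```text
[ 0.56674422 -0.02331592  0.026     ] [0.56877727 0.06279485 0.026     ]
t: 6.28
tcp_pos: [0.5621, -0.1116, 0.0329]
tcp_rot: [179.7, -0.4, -2.2]
wrist_force: [0.9, 0.4, -0.3]
finger_gap: 0.566
```

```bash
python3 -m handwheel '[[0.8,0,0,-0.1,0,0,0],[0.3,0,0,-0.1,0,0,0],[0.3,0,0,-0.1,0,0,0],[0.3,0,0,2,0,0,0],[0.3,0,0,7,0,0,0],[0.3,0,0,12,0,0,0],[0.0,-4,-10,12,0,0,0],[0.0,-4.2,-20,12,0,0,0],[0,-4.2,-20,10,0,0,0],[0,-4.2,-20,8,0,0,0],[0,-4.2,-20,8,0,0,0]]'
python3 - <<'E'
from h import *
wcand("w5")
o,p,d=grab("top","t2");C=cloud("top",d)
for a,u,v,r in candles(p): print(a,u,v,ray("top",u,v,.038),ray("top",u,v,.056))
E
```

```text
t: 7.65
tcp_pos: [0.5181, -0.3126, 0.1107]
tcp_rot: [179.7, -0.2, -2.4]
wrist_force: [0.2, 0.8, 0.2]
finger_gap: 0.996
tcp [ 0.5181 -0.3126  0.1107] [179.74  -0.21  -2.43] maxvel 2.42
cand uv 31.0 219.0 33.2 [ 0.5076 -0.1285  0.038 ] diam mm 67.9 shift cm [-1.05 18.42 -7.27]
cand uv 251.3 197.9 30.4 [ 0.5179 -0.3093  0.038 ] diam mm 48.9 shift cm [-0.02  0.34 -7.27]
cand uv 428.3 159.6 34.6 [ 0.5433 -0.4477  0.038 ] diam mm 61.8 shift cm [  2.52 -13.5   -7.27]
cand uv 4.5 155.0 30.3 [ 0.561 -0.122  0.038] diam mm 60.6 shift cm [ 4.28 19.06 -7.27]
234.0 357.5 245.5 [ 0.39709117 -0.30950757  0.038     ] [ 0.39823387 -0.30593258  0.056     ]
4188.0 218.5 202.5 [0.5274668  0.07393633 0.038     ] [0.52678085 0.07213313 0.056     ]
166.5 334.0 180.0 [ 0.58129658 -0.25148266  0.038     ] [ 0.57985562 -0.24872152  0.056     ]
362.0 270.7894592285156 111.5526351928711 [ 0.78111762 -0.08015645  0.038     ] [ 0.77687396 -0.07979834  0.056     ]
477.0 199.08973693847656 115.43162536621094 [0.77620149 0.12359031 0.038     ] [0.77202678 0.12109066 0.056     ]
```

View pics/w5.png

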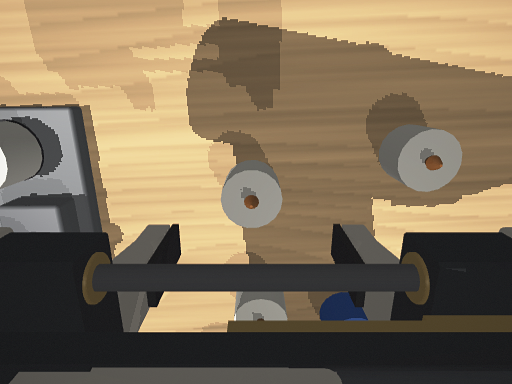

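View pics/t2.png

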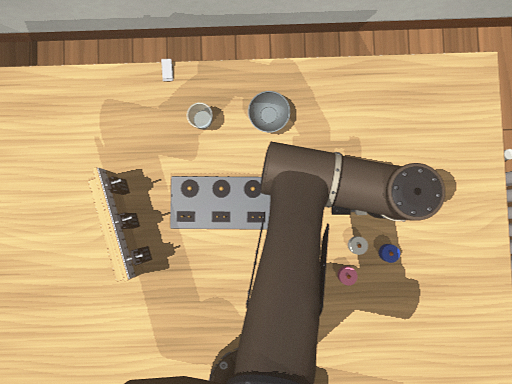

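w5 shows the next candle's top at (251,198) and another at (428,160). The top view is blocked by the arm. Grasping now.

```bash
python3 -m handwheel '[[0,0,0.35,-5,0,0,0],[0.2,0,0.35,-9.7,0,0,0],[0.3,0,0.35,-9.7,0,0,0],[0.3,0,0.35,-9.7,0,0,0],[0.8,0,0.35,-9.7,0,0,0],[0.8,0,0.35,-9.7,0,0,0],[0.8,0,0.35,-9.7,0,0,0],[0.8,0,0.35,-9.7,0,0,0],[0.8,0,0.35,-9.7,0,0,0],[0.8,0,0.35,-4,0,0,0],[0.8,0,0.35,-1,0,0,0],[0.8,0,0.35,-1,0,0,0]]'
```

```text
t: 9.25
tcp_pos: [0.5221, -0.3087, 0.1069]
tcp_rot: [179.6, -0.8, -2.3]
wrist_force: [0.1, 0.2, -1.0]
finger_gap: 0.565
```

```bash
python3 -m handwheel '[[0.8,4.3,28.7,0,0,0.01,0],[0.8,4.3,28.7,0,0,0.01,0],[0.8,4.3,28.7,0,0,0.01,0],[0.8,4.3,28.7,0,0,0.01,0],[0.8,4.3,28.7,0,0,0.01,0],[0.8,4.3,28.7,0,0,0.01,0],[0.8,4.3,28.7,-3,0,0.01,0],[0.8,4.3,28.7,-4.5,0,0.01,0],[0.8,4.3,28.7,-4.5,0,0.01,0],[0.8,4.3,28.7,-4.5,0,0.01,0]]'
```

```text
t: 10.5
tcp_pos: [0.5655, -0.0221, 0.0625]
tcp_rot: [179.6, -0.2, -2.3]
wrist_force: [0.2, 0.3, -0.6]
finger_gap: 0.569
```

```bash
python3 -m handwheel '[[0.8,0,0,-1.5,0,0,0],[0.8,0,0,-2.2,0,0,0],[0.8,0,0,-2.7,0,0,0],[0.8,0,0,-3.1,0,0,0],[0.8,0,0,-3.1,0,0,0]]'
```

```text
t: 11.12
tcp_pos: [0.5675, -0.0219, 0.0335]
tcp_rot: [179.6, -0.5, -2.2]
wrist_force: [-0.1, -0.4, 14.6]
finger_gap: 0.57
```

```bash
python3 -m handwheel '[[0.8,0,0,0,0,0,0],[0.3,0,0,0,0,0,0],[0.3,0,0,0,0,0,0],[0.3,0,0,0,0,0,0],[0.3,0,0,5,0,0,0],[0.3,0,0,10,0,0,0],[0.3,0,0,10,0,0,0],[0.3,0,0,10,0,0,0]]'
cat >> h.py <<'E'
def wst(f):
    """candle tops seated (z~.056) + heights"""
    o,p,d=grab("wrist",f);C=cloud("wrist",d,o)
    h=cv2.cvtColor(p,cv2.COLOR_RGB2HSV)
    m=((h[...,1]<40)&(h[...,2]>90)&(abs(C[...,2]-.058)<.008)).astype(np.uint8);m[262:]=0
    for c in cv2.findContours(m,cv2.RETR_EXTERNAL,cv2.CHAIN_APPROX_NONE)[0]:
        if cv2.contourArea(c)>300:
            (u,v),r=cv2.minEnclosingCircle(c);k=np.zeros_like(m);cv2.drawContours(k,[c],-1,1,-1);k&=m
            P=C[k>0];print(round(u),round(v),ray("wrist",u,v,.056,o).round(4),"z med",np.median(P[:,2]).round(4),"plane",np.linalg.lstsq(np.c_[P[:,:2]-P[:,:2].mean(0),np.ones(len(P))],P[:,2],rcond=None)[0].round(3))
E
python3 - <<'E'
from h import *
wst("w6")
E
```

```text
t: 12.12
tcp_pos: [0.5671, -0.0219, 0.1333]
tcp_rot: [179.6, -0.5, -2.2]
wrist_force: [-0.4, 0.2, -0.2]
finger_gap: 0.697
255 201 [ 0.563  -0.0213  0.056 ] z med 0.0547 plane [-0.008  0.001  0.055]
363 198 [ 0.5623 -0.1103  0.056 ] z med 0.0547 plane [-0.009 -0.005  0.055]
```

View pics/w6.png

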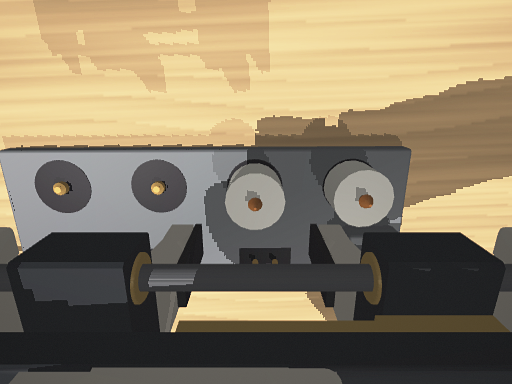

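w6: both seated candles (255,201) and (363,198) stand level at the same height. The free pegs are at (60,188) and (158,188).

```bash
python3 -m handwheel '[[0.2,-2.4,-42.6,0,0,0.008,0],[0,-2.4,-42.6,0,0,0.008,0],[0,-2.4,-42.6,0,0,0.008,0],[0,-2.4,-42.6,0,0,0.008,0],[0,-2.4,-42.6,0,0,0.008,0],[0,-2.4,-42.6,0,0,0.008,0],[0,-2.4,-42.6,0,0,0.008,0],[0,-2.4,-42.6,-2,0,0.008,0],[0,-2.4,-42.6,-2,0,0.008,0],[0,-2.4,-42.6,-2,0,0.008,0],[0,-2.4,-42.6,-2,0,0.008,0]]'
python3 - <<'E'
from h import *
wcand("w7")
E
```

```text
t: 13.55
tcp_pos: [0.5434, -0.4475, 0.1133]
tcp_rot: [179.5, 0.0, -2.1]
wrist_force: [-0.0, 0.4, 0.0]
finger_gap: 1.001
tcp [ 0.5434 -0.4475  0.1133] [ 1.7951e+02  4.0000e-02 -2.1400e+00] maxvel 0.28
cand uv 257.3 196.0 30.3 [ 0.5434 -0.4493  0.038 ] diam mm 49.2 shift cm [ 0.   -0.18 -7.53]
```

View pics/w7.png

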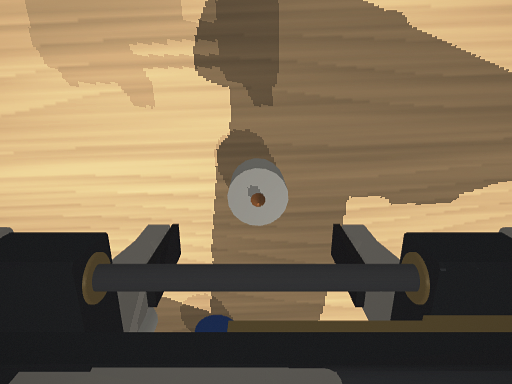

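The candle's top is at (257,196), centred between the fingers.

```bash
python3 -m handwheel '[[0,0,-0.15,-5,0.008,0,0],[0.2,0,-0.15,-9.9,0.008,0,0],[0.3,0,-0.15,-9.9,0.008,0,0],[0.3,0,-0.15,-9.9,0.008,0,0],[0.8,0,-0.15,-9.9,0.008,0,0],[0.8,0,-0.15,-9.9,0.008,0,0],[0.8,0,-0.15,-9.9,0.008,0,0],[0.8,0,-0.15,-9.9,0.008,0,0]]'
python3 -m handwheel '[[0.8,0,0,0,0,0,0],[0.8,0,0,4,0,0,0],[0.8,0,0,9,0,0,0],[0.8,0,0,9,0,0,0]]'
```

```text
t: 14.6
tcp_pos: [0.5447, -0.4496, 0.0169]
tcp_rot: [179.9, -0.1, -2.1]
wrist_force: [-0.7, 1.4, 7.7]
finger_gap: 0.568
t: 15.1
tcp_pos: [0.5472, -0.4512, 0.1124]
tcp_rot: [179.6, -0.6, -2.1]
wrist_force: [-0.5, -0.1, -0.3]
finger_gap: 0.565
```

```bash
python3 -m handwheel '[[0.8,2.2,51.9,0,0.004,0.008,0],[0.8,2.2,51.9,0,0.004,0.008,0],[0.8,2.2,51.9,0,0.004,0.008,0],[0.8,2.2,51.9,0,0.004,0.008,0],[0.8,2.2,51.9,0,0.004,0.008,0],[0.8,2.2,51.9,0,0.004,0.008,0],[0.8,2.2,51.9,0,0.004,0.008,0],[0.8,2.2,51.9,0,0.004,0.008,0],[0.8,2.2,51.9,0,0.004,0.008,0],[0.8,2.2,51.9,-4,0.004,0.008,0],[0.8,2.2,51.9,-5,0.004,0.008,0],[0.8,2.2,51.9,-5,0.004,0.008,0]]'
```

```text
t: 16.6
tcp_pos: [0.5687, 0.0669, 0.0619]
tcp_rot: [179.8, 0.0, -2.1]
wrist_force: [0.2, 0.7, -0.9]
finger_gap: 0.568
```

```bash
python3 -m handwheel '[[0.8,0.05,0.1,-1.3,0,0,0],[0.8,0.05,0.1,-2,0,0,0],[0.8,0.05,0.1,-2.4,0,0,0],[0.8,0.05,0.1,-2.8,0,0,0],[0.8,0.05,0.1,-2.8,0,0,0]]'
```

```text
t: 17.23
tcp_pos: [0.5695, 0.0678, 0.0344]
tcp_rot: [179.8, -0.0, -2.1]
wrist_force: [-1.4, -1.5, 3.4]
finger_gap: 0.562
```

```bash
python3 -m handwheel '[[0.8,0,0,-0.1,0,0,0],[0.3,0,0,0,0,0,0],[0.3,0,0,0,0,0,0],[0.3,0,0,0,0,0,0],[0.3,0,0,5,0,0,0],[0.3,0,0,10,0,0,0],[0.3,0,0,10,0,0,0],[0.3,0,0,10,0,0,0]]'
python3 - <<'E'
from h import *
wst("w8")
E
```

```text
t: 18.23
tcp_pos: [0.5692, 0.0678, 0.1342]
tcp_rot: [179.8, -0.0, -2.1]
wrist_force: [-0.6, 0.2, -0.5]
finger_gap: 0.7
362 198 [ 0.5637 -0.0201  0.056 ] z med 0.0547 plane [-0.007 -0.008  0.055]
255 197 [0.5676 0.0682 0.056 ] z med 0.0547 plane [-0.006  0.     0.055]
470 194 [ 0.5634 -0.1081  0.056 ] z med 0.0546 plane [-0.006 -0.016  0.054]
```

View pics/w8.png

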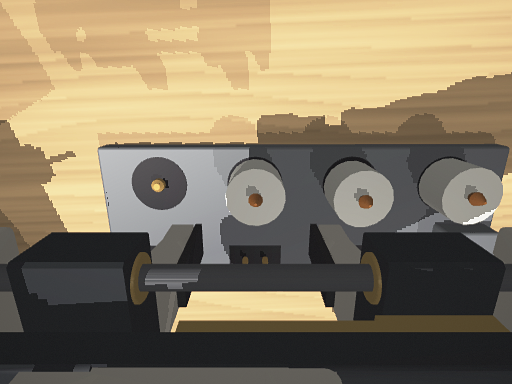

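w8: three candles are level at 54.7 mm height, and the last free peg is at (157,185).

```bash
python3 -m handwheel '[[0.2,-17.2,-38,0,0,0,0],[0.1,-17.2,-38,0,0,0,0],[0.1,-17.2,-38,0,0,0,0],[0.1,-17.2,-38,0,0,0,0],[0.1,-17.2,-38,0,0,0,0],[0.1,-17.2,-38,0,0,0,0],[0.1,-17.2,-38,0,0,0,0],[0.1,-17.2,-38,-2,0,0,0],[0.1,-17.2,-38,-2,0,0,0],[0.1,-17.2,-38,-2,0,0,0]]'
python3 - <<'E'
from h import *
wcand("w9")
E
```

```text
t: 19.52
tcp_pos: [0.3969, -0.3122, 0.1133]
tcp_rot: [179.8, 0.1, -2.1]
wrist_force: [1.2, 0.5, 0.2]
finger_gap: 0.901
tcp [ 0.3969 -0.3122  0.1133] [ 1.7976e+02  1.1000e-01 -2.0700e+00] maxvel 0.79
cand uv 255.0 194.5 30.3 [ 0.3982 -0.3118  0.038 ] diam mm 49.0 shift cm [ 0.13  0.03 -7.53]
cand uv 19.5 123.0 24.6 [ 0.4614 -0.1373  0.038 ] diam mm 47.5 shift cm [ 6.46 17.48 -7.53]
cand uv 15.0 65.5 31.3 [ 0.5014 -0.1449  0.038 ] diam mm 59.6 shift cm [10.45 16.72 -7.53]
```

View pics/w9.png

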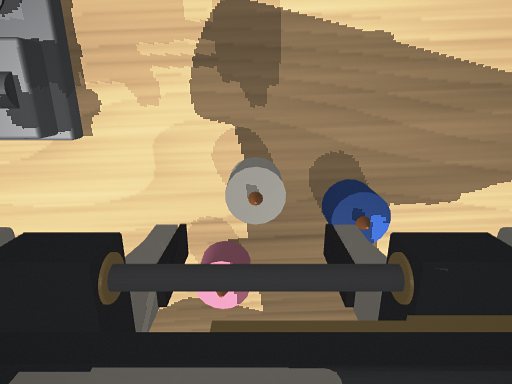

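The target candle's top is at (255,194). The blue decoy at (356,212) and pink at (223,280) leave room if the jaws stay narrower.

```bash
python3 -m handwheel '[[0.25,0.1,0,-3,0,0,0],[0.25,0.1,0,-6,0,0,0],[0.25,0.1,0,-9.9,0,0,0],[0.25,0.1,0,-9.9,0,0,0],[0.8,0.1,0,-9.9,0,0,0],[0.8,0.1,0,-9.9,0,0,0],[0.8,0.1,0,-9.9,0,0,0],[0.8,0.1,0,-9.9,0,0,0]]'
python3 -m handwheel '[[0.8,0,0,0,0,0,0],[0.8,0,0,4,0,0,0],[0.8,0,0,10,0,0,0],[0.8,0,0,10,0,0,0]]'
```

```text
t: 20.58
tcp_pos: [0.3995, -0.3124, 0.0163]
tcp_rot: [179.7, -0.1, -2.0]
wrist_force: [-0.0, 2.4, 8.0]
finger_gap: 0.566
t: 21.08
tcp_pos: [0.4024, -0.3137, 0.1213]
tcp_rot: [179.5, -0.6, -2.0]
wrist_force: [0.2, 0.4, -1.6]
finger_gap: 0.568
```

```bash
python3 -m handwheel '[[0.8,17.1,47.2,0,0.007,0.008,0],[0.8,17.1,47.2,0,0.007,0.008,0],[0.8,17.1,47.2,0,0.007,0.008,0],[0.8,17.1,47.2,0,0.007,0.008,0],[0.8,17.1,47.2,0,0.007,0.008,0],[0.8,17.1,47.2,0,0.007,0.008,0],[0.8,17.1,47.2,0,0.007,0.008,0],[0.8,17.1,47.2,0,0.007,0.008,0],[0.8,17.1,47.2,0,0.007,0.008,0],[0.8,17.1,47.2,-4,0.007,0.008,0],[0.8,17.1,47.2,-6,0.007,0.008,0],[0.8,17.1,47.2,-6,0.007,0.008,0]]'
```

```text
t: 22.58
tcp_pos: [0.5717, 0.1569, 0.0595]
tcp_rot: [179.8, 0.1, -2.0]
wrist_force: [0.7, 0.2, 0.0]
finger_gap: 0.567
```

```bash
python3 -c "
from station import *
o=get_obs();print(o['tcp_pos'],o['tcp_rot'],o['joint_velocities'].round(1))"
```

```text
[0.5717425  0.15693049 0.0594579 ] [ 1.79767207e+02  7.53794984e-02 -2.03148134e+00] [-0.1 -1.8  2.2  0.9 -1.2 -0. ]
```

```bash
python3 -m handwheel '[[0.8,0.1,0.1,-1.3,0,0,0],[0.8,0.1,0.1,-1.8,0,0,0],[0.8,0.1,0.1,-2.2,0,0,0],[0.8,0.1,0.1,-2.6,0,0,0],[0.8,0.1,0.1,-2.6,0,0,0]]'
```

```text
t: 23.2
tcp_pos: [0.5731, 0.1581, 0.034]
tcp_rot: [179.8, 0.0, -2.0]
wrist_force: [-1.0, -0.4, 2.5]
finger_gap: 0.564
```

```bash
python3 -m handwheel '[[0.8,0,0,-0.1,0,0,0],[0.3,0,0,0,0,0,0],[0.3,0,0,0,0,0,0],[0.3,0,0,0,0,0,0],[0.3,0,0,5,0,0,0],[0.3,0,0,10,0,0,0],[0.3,0,0,10,0,0,0],[0.3,0,0,10,0,0,0]]'
python3 - <<'E'
from h import *
wst("w10")
p=cv2.imread("pics/top1.png")
cv2.imwrite("pics/bd.png",cv2.resize(p[160:290,85:175],None,fx=4.5,fy=4.5,interpolation=cv2.INTER_CUBIC))
E
```

```text
t: 24.2
tcp_pos: [0.5728, 0.1581, 0.1338]
tcp_rot: [179.8, 0.0, -2.0]
wrist_force: [0.0, -0.6, -1.4]
finger_gap: 0.701
471 198 [ 0.5635 -0.0191  0.056 ] z med 0.0546 plane [-0.008 -0.015  0.054]
363 196 [0.5689 0.0696 0.056 ] z med 0.0547 plane [-0.007 -0.007  0.055]
255 197 [0.5714 0.1584 0.056 ] z med 0.0547 plane [-0.006  0.001  0.055]
```

View pics/bd.png

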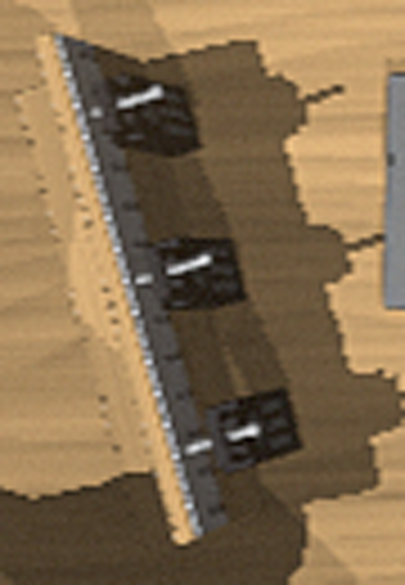

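View pics/w10.png

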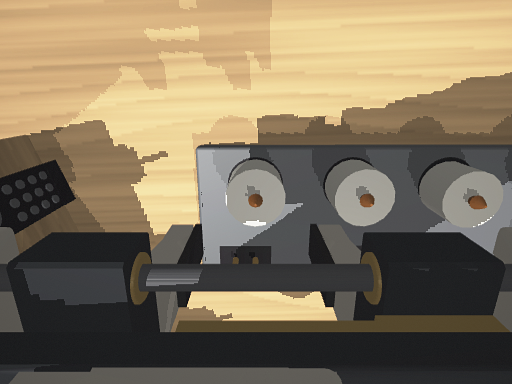

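w10: all four candles are seated and level. The board crop shows the three remotes, with white peg tops at about (140,97), (188,265) and (242,432). Now measuring the board and remotes.

```bash
python3 - <<'E'
from h import *
a=ray("top",97.7,167.8,.158);b=ray("top",128.8,278.9,.158);print(a,b,np.linalg.norm(a-b))
w=(b-a)/np.linalg.norm(b-a);print("own y",w,"yaw",np.degrees(np.arctan2(-w[0],w[1])))
for u,v in((140,97),(188,265),(242,432)):print("pegtip-ish",ray("top",85+u/4.5,160+v/4.5,.152))
o,p,d=grab("side","s1");C=cloud("side",d)
np.save("sC.npy",C)
# remotes: dark pixels, in region in front of the board
g=p.max(2);m=(g<60)&(C[...,2]>.02)&(C[...,2]<.165)&(C[...,1]>.15)&(C[...,1]<.45)&(C[...,0]>.25)&(C[...,0]<.75)
n,l,s,ce=cv2.connectedComponentsWithStats(m.astype(np.uint8))
for i in range(1,n):
    if s[i,4]>60:
        P=C[l==i];print(s[i],P.min(0).round(3),P.max(0).round(3),np.median(P,0).round(3))
cv2.imwrite("pics/s1c.png",cv2.resize(p[80:170,150:290,::-1],None,fx=5,fy=5,interpolation=cv2.INTER_CUBIC))
E
```

```text
[0.62054957 0.36937848 0.158     ] [0.33701579 0.29214546 0.158     ] 0.29386449918135515
own y [-0.9648453  -0.26281845  0.        ] yaw 105.23736499288289
pegtip-ish [0.58438756 0.32431163 0.152     ]
pegtip-ish [0.48797858 0.29771063 0.152     ]
pegtip-ish [0.39311459 0.26800833 0.152     ]
[210 104  15  38 417] [0.461 0.288 0.02 ] [0.507 0.335 0.156] [0.484 0.309 0.086]
[182 110  16  38 426] [0.368 0.263 0.02 ] [0.413 0.311 0.155] [0.391 0.276 0.086]
```

View pics/s1c.png

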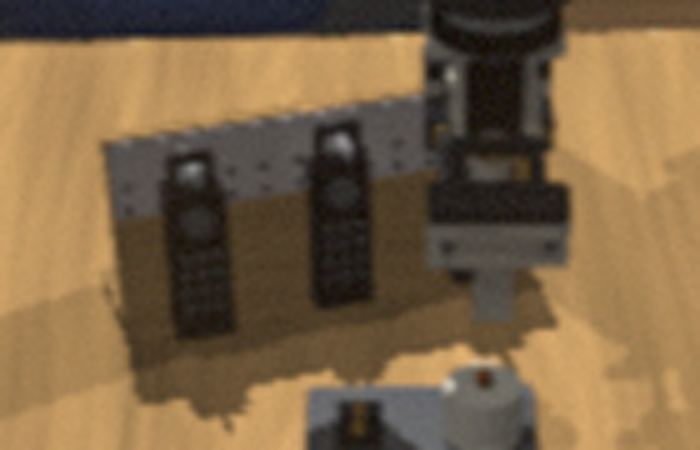

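```bash
python3 -m handwheel '[[0.3,0,0,6,0,0,0],[0.3,0,0,10,0,0,0],[0.3,-9,15,10,0,0,-1.265],[0.3,-9,15,10,0,0,-1.265],[0.3,-9,15,10,0,0,-1.265],[0.3,-9,15,10,0,0,-1.265],[0.3,-9,15,10,0,0,-1.265],[0.3,-9,15,10,0,0,-1.265],[0.3,-9,15,10,0,0,-1.265],[0.3,-9,15,10,0,0,-1.265],[0.3,-9,15,10,0,0,-1.265]]' 25
python3 - <<'E'
from h import *
o,p,d=grab("wrist","w11");np.save("w11d.npy",d);np.save("w11p.npy",o["tcp_pos"]);print(o["tcp_pos"],o["tcp_rot"])
E
```

```text
t: 25.68
tcp_pos: [0.4822, 0.3076, 0.2321]
tcp_rot: [179.7, 0.1, -74.3]
wrist_force: [-0.4, -0.2, 0.2]
finger_gap: 0.702
[0.48221539 0.30755338 0.2320575 ] [ 1.79667026e+02  9.03778828e-02 -7.42754878e+01]
```

View pics/w11.png

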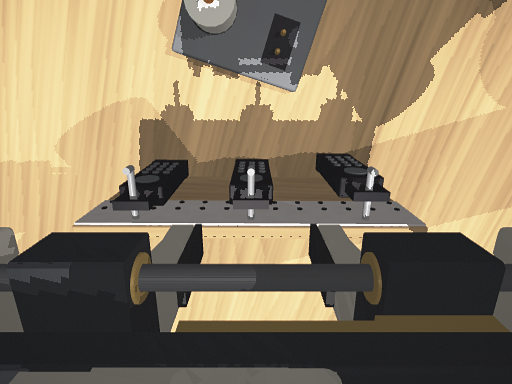

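w11 shows all three remotes (a left, b middle, c right) with loops near (131,202), (250,199) and (368,192), and the board edge near row 226. Zooming for the loop centres.

```bash
python3 - <<'E'
from h import *
p=cv2.imread("pics/w11.png");d=np.load("w11d.npy")
cv2.imwrite("pics/w11c.png",cv2.resize(p[145:235,60:440],None,fx=2.1,fy=2.1*2,interpolation=cv2.INTER_CUBIC))
o=get_obs();print(o["tcp_pos"])
C=cloud("wrist",d,o)
ex=np.array([-.267,.964]);B=np.array([.4788,.3308])
g=p.max(2)
m=(g<50)&(abs(C[...,2]-.152)<.006)
m[:150]=0;m[232:]=0
n,l,s,ce=cv2.connectedComponentsWithStats(m.astype(np.uint8))
R=np.array([[-.267,.964],[-.964,-.267]])
for i in range(1,n):
    if s[i,4]>15:
        P=C[l==i];L=(P[:,:2]-B)@R.T
        print(s[i],P.mean(0).round(4),"local x",L[:,0].min().round(4),L[:,0].max().round(4),"y",L[:,1].min().round(4),L[:,1].max().round(4),"z",P[:,2].max().round(4))
# board top
m=(abs(C[...,2]-.157)<.004)&(g>70);m[:205]=0;m[231:]=0
ys=[];
for u in range(80,425,15):
    vs=np.where(m[:,u])[0]
    if len(vs): ys.append((u,vs.max(),*ray("wrist",u,vs.max()+.5,.158,o)[:2]))
ys=np.array(ys);k=np.polyfit(ys[:,2],ys[:,3],1);print("edge slope deg",np.degrees(np.arctan(k[0])),"y at x=.4788",np.polyval(k,.4788));print(ys[::5].round(4))
E
```

```text
[0.48228027 0.30759634 0.23223628]
[351 189  39  11  93] [0.393  0.2815 0.15  ] local x -0.0263 -0.0178 y 0.0839 0.1136 z 0.1537
[233 197  36   3  76] [0.4849 0.3131 0.1497] local x -0.0192 -0.0179 y -0.0155 0.0141 z 0.1522
[112 198  40  12 122] [0.5772 0.341  0.1504] local x -0.0178 -0.009 y -0.1155 -0.0852 z 0.1539
edge slope deg 15.544849388397573 y at x=.4788 0.33671260793264823
[[8.000e+01 2.300e+02 6.145e-01 3.757e-01]
 [1.550e+02 2.300e+02 5.544e-01 3.589e-01]
 [2.300e+02 2.300e+02 4.941e-01 3.422e-01]
 [3.050e+02 2.300e+02 4.336e-01 3.254e-01]
 [3.800e+02 2.300e+02 3.729e-01 3.085e-01]]
```

View pics/w11c.png

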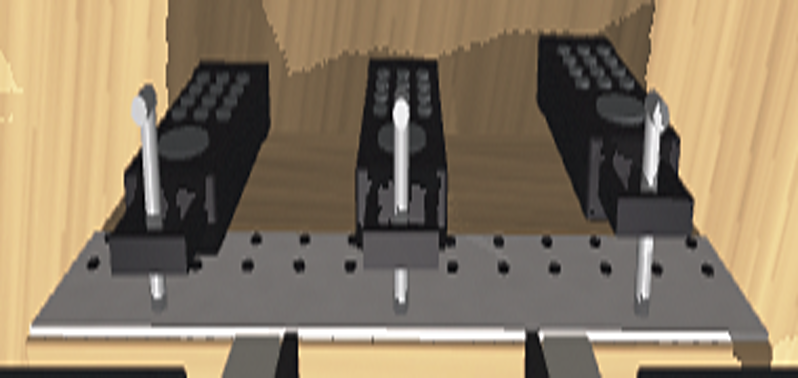

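```bash
python3 -m handwheel '[[0.3,-9.3,-2.45,0,0.002,-0.006,-0.003],[0.3,-9.3,-2.45,0,0.002,-0.006,-0.003],[0.3,-9.3,-2.45,0,0.002,-0.006,-0.003],[0.3,-9.3,-2.45,-4,0.002,-0.006,-0.003],[0.3,-9.3,-2.45,-4,0.002,-0.006,-0.003]]' 25
python3 - <<'E'
from h import *
o,p,d=grab("wrist","w12");print(o["tcp_pos"],o["tcp_rot"])
E
```

```text
t: 26.35
tcp_pos: [0.3885, 0.2818, 0.1902]
tcp_rot: [179.8, -0.1, -74.4]
wrist_force: [-0.5, -0.6, 0.2]
finger_gap: 0.697
[0.38852655 0.28184974 0.19021638] [ 1.79821262e+02 -5.32450554e-02 -7.44349900e+01]
```

View pics/w12.png

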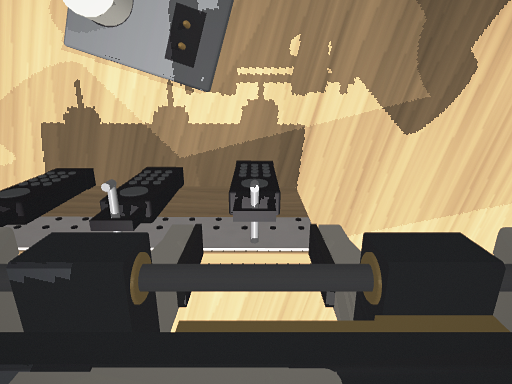

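Remote c's loop is at (254,214), centred between the fingers. Descending and gripping.

```bash
python3 -m handwheel '[[0.3,0.1,0.1,-4,0,0,0],[0.3,0.1,0.1,-7,0,0,0],[0.3,0.1,0.1,-8.6,0,0,0],[0.3,0.1,0.1,-8.6,0,0,0],[0.8,0.1,0.1,-8.6,0,0,0],[0.8,0.1,0.1,-8.6,0,0,0],[0.8,0.1,0.1,-8.6,0,0,0],[0.8,0.1,0.1,-8.6,0,0,0],[0.8,0.1,0.1,-8.6,0,0,0]]' 25
```

```text
t: 27.52
tcp_pos: [0.3908, 0.284, 0.1065]
tcp_rot: [-180.0, 0.0, -74.4]
wrist_force: [-0.3, -1.0, 5.2]
finger_gap: 0.455
```

```bash
python3 -m handwheel '[[0.8,0,0,0.5,0,0,0],[0.8,0,0,0.9,0,0,0],[0.8,0,0,0.9,0,0,0],[0.8,0,0,0.9,0,0,0]]'
python3 - <<'E'
from h import *
o,p,d=grab("wrist","w13");print(o["tcp_pos"],o["tcp_rot"],o["wrist_force"])
cv2.imwrite("pics/w13c.png",cv2.resize(p[130:262,160:350,::-1],None,fx=4,fy=4))
E
```

```text
t: 28.02
tcp_pos: [0.3906, 0.2839, 0.1153]
tcp_rot: [180.0, 0.0, -74.4]
wrist_force: [0.6, 0.5, -1.5]
finger_gap: 0.456
[0.390633   0.28387595 0.11530647] [ 1.79989073e+02  2.01415501e-02 -7.44141453e+01] [ 0.59894091  0.53403952 -1.52763739]
```

View pics/w13c.png

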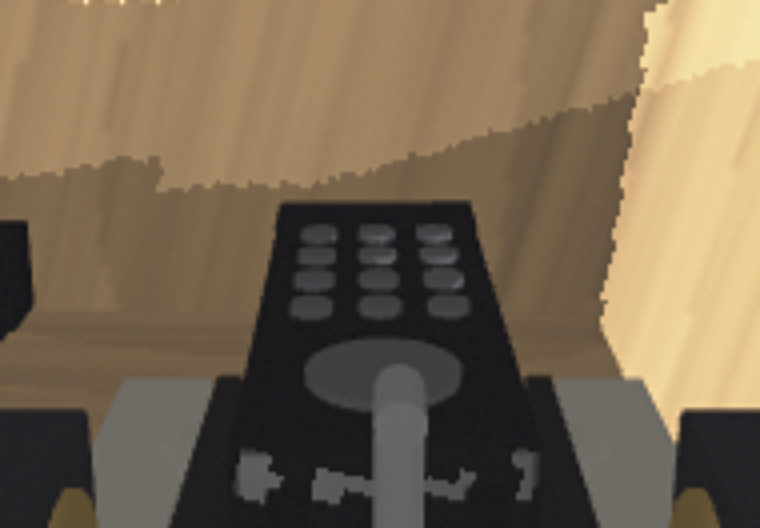

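The remote is gripped squarely with the peg end passing through its loop. Sliding it off along the peg.

```bash
python3 -m handwheel '[[0.8,0.27,-0.96,0,0,0,0],[0.8,0.54,-1.92,0,0,0,0],[0.8,0.8,-2.9,0,0,0,0],[0.8,1.07,-3.86,0,0,0,0],[0.8,1.34,-4.82,0,0,0,0],[0.8,1.6,-5.8,0,0,0,0],[0.8,1.6,-5.8,0,0,0,0]]'
```

```text
t: 28.95
tcp_pos: [0.4068, 0.2252, 0.1153]
tcp_rot: [180.0, 0.0, -74.5]
wrist_force: [-0.6, 1.2, -1.0]
finger_gap: 0.452
```

```bash
python3 -m handwheel '[[0.8,0,0,5,0,0,0],[0.8,2,-5,7,0,0,0.2],[0.8,7.8,-25.4,7,0,0,1.262],[0.8,7.8,-25.4,7,0,0,1.262],[0.8,7.8,-25.4,7,0,0,1.262],[0.8,7.8,-25.4,7,0,0,1.262],[0.8,7.8,-25.4,7,0,0,1.262],[0.8,7.8,-25.4,7,0,0,1.262],[0.8,7.8,-25.4,7,0,0,1.262],[0.8,7.8,-25.4,7,0,0,1.262],[0.8,7.8,-25.4,3,0,0,1.262],[0.8,7.8,-25.4,3,0,0,1.262]]'
python3 - <<'E'
from h import *
o,p,d=grab("wrist","w14");print(o["tcp_pos"],o["tcp_rot"],o["wrist_force"])
grab("side","s2")
E
```

```text
t: 30.45
tcp_pos: [0.4827, -0.0292, 0.1432]
tcp_rot: [179.9, 0.3, -2.3]
wrist_force: [0.5, 0.2, -1.1]
finger_gap: 0.456
[ 0.48265967 -0.02922184  0.14319652] [179.89867915   0.31852341  -2.27615555] [ 0.46469652  0.20354469 -1.08389074]
```

View pics/w14.png

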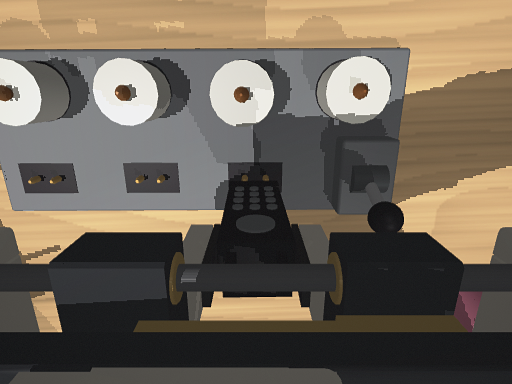

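View pics/s2.png

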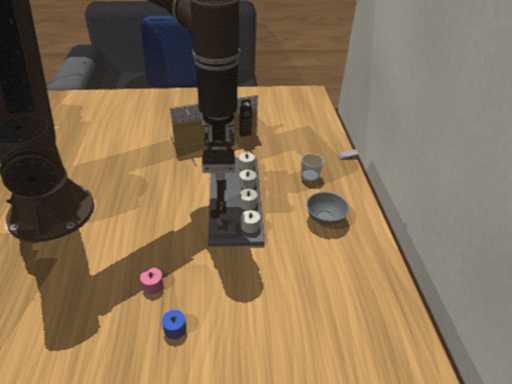

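w14: remote c hangs straight over place 3 (pegs at about (245,178) and (266,178)), and the pegs of the other two places are at (35/56,180) and (139/160,180). s2 confirms it is upright and the bowl and votive are undisturbed.

```bash
python3 - <<'E'
from h import *
o=get_obs();print(o["tcp_pos"])
p=cv2.imread("pics/w14.png")
h=cv2.cvtColor(p,cv2.COLOR_BGR2HSV)
b=((h[...,1]>90)&(h[...,0]<35)&(h[...,2]>70)).astype(np.uint8);b[:165]=0;b[195:]=0;b[:,300:]=0
n,l,s,ce=cv2.connectedComponentsWithStats(b)
for i in range(1,n):
    if s[i,4]>5: print(s[i],ce[i].round(1),ray("wrist",*ce[i],.025,o).round(4))
print(ray("wrist",262,180,.0557,o))
cv2.imwrite("pics/w14c.png",cv2.resize(p[150:240,10:310],None,fx=2.6,fy=2.6,interpolation=cv2.INTER_CUBIC))
E
```

```text
[ 0.48508083 -0.02884814  0.14594498]
[  0 166   8  29 129] [  2.3 184.2] [0.4906 0.2136 0.025 ]
[135 175   9   8  48] [139.1 179. ] [0.4908 0.082  0.025 ]
[157 175   8   8  48] [160.3 178.8] [0.4902 0.0618 0.025 ]
[242 175   6   6  30] [244.4 177.6] [ 0.4883 -0.0182  0.025 ]
[263 175   6   6  26] [265.2 177.5] [ 0.4877 -0.038   0.025 ]
[ 28 176  13   8  69] [ 34.1 179.6] [0.494  0.1821 0.025 ]
[ 50 176  12   8  63] [ 55.3 179.5] [0.4933 0.1619 0.025 ]
[ 0.49416776 -0.03452116  0.0557    ]
```

View pics/w14c.png

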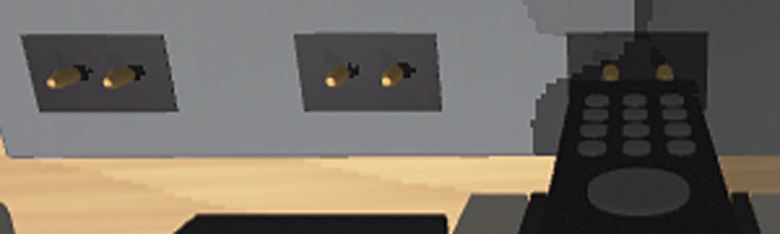

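```bash
python3 -m handwheel '[[0.8,-0.05,-0.05,-1.5,0,0,0],[0.8,-0.05,-0.05,-2.5,0,0,0],[0.8,-0.05,-0.05,-3,0,0,0],[0.8,-0.05,-0.05,-3.4,0,0,0],[0.8,-0.05,-0.05,-3.4,0,0,0]]'
```

```text
t: 31.18
tcp_pos: [0.4845, -0.0294, 0.1117]
tcp_rot: [179.9, 0.1, -2.2]
wrist_force: [-0.1, 0.5, -0.8]
finger_gap: 0.461
```

```bash
python3 -m handwheel '[[0.8,0,0,-0.4,0,0,0],[0.8,0,0,-0.6,0,0,0],[0.8,0,0,-0.75,0,0,0],[0.8,0,0,-0.75,0,0,0]]'
```

```text
t: 31.68
tcp_pos: [0.486, -0.029, 0.1058]
tcp_rot: [180.0, -0.1, -2.1]
wrist_force: [-1.9, 1.7, 10.7]
finger_gap: 0.454
```

```bash
python3 -m handwheel '[[0.35,0,0,0,0,0,0],[0.35,0,0,0,0,0,0],[0.35,0,0,0,0,0,0],[0.35,0,0,3,0,0,0],[0.35,0,0,8,0,0,0],[0.35,0,0,13,0,0,0],[0.3,0,17,13,0,0,-0.4],[0.3,0,17,13,0,0,-0.8],[0.3,0,17,13,0,0,-1.2],[0.3,0,17,13,0,0,-1.262],[0.3,0,17,13,0,0,-1.262],[0.3,0,17,13,0,0,-1.262]]'
python3 - <<'E'
from h import *
o,p,d=grab("side","s3");print(o["tcp_pos"],o["tcp_rot"]);grab("wrist","w15")
E
```

```text
t: 33.17
tcp_pos: [0.4858, 0.1413, 0.2354]
tcp_rot: [179.9, -0.1, -63.6]
wrist_force: [0.4, -0.3, 0.9]
finger_gap: 0.701
[0.48575418 0.14125496 0.23543727] [ 1.79917679e+02 -1.26852775e-01 -6.36232943e+01]
```

View pics/s3.png

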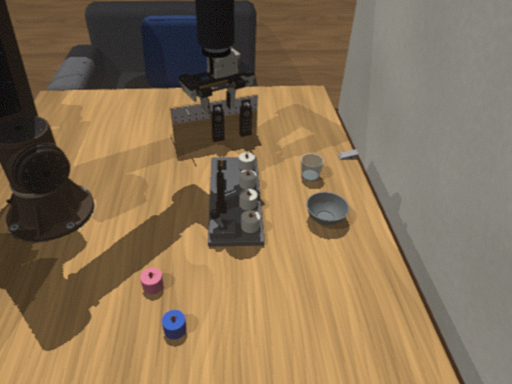

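View pics/w15.png

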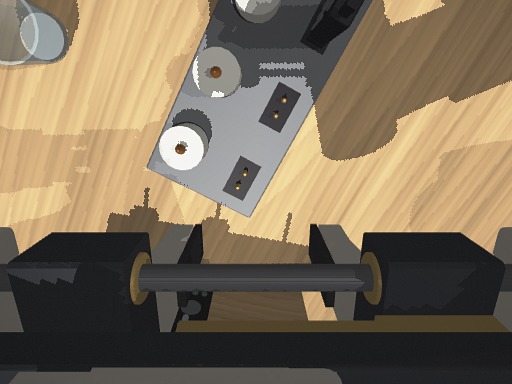

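s3 shows remote c upright on place 3 (around (222,190)). w15 shows free places 2 and 1 at (280,107) and (243,178).

```bash
python3 -c "
from station import *
o=get_obs();print(o['tcp_pos'],o['tcp_rot'])"
python3 -m handwheel '[[0.3,-0.15,17.2,0,0,0,-0.15],[0.3,-0.15,17.2,0,0,0,-0.15],[0.3,-0.15,17.2,0,0,0,-0.15],[0.3,-0.15,17.2,0,0,0,-0.15],[0.3,-0.15,17.2,-4,0,0,-0.15],[0.3,-0.15,17.2,-4,0,0,-0.15]]'
python3 - <<'E'
from h import *
o,p,d=grab("wrist","w16");print(o["tcp_pos"],o["tcp_rot"])
E
```

```text
[0.48578457 0.14098684 0.23550152] [ 1.79921531e+02 -1.25819527e-01 -6.34281366e+01]
t: 34.02
tcp_pos: [0.4828, 0.311, 0.1928]
tcp_rot: [179.6, -0.3, -71.9]
wrist_force: [-0.3, -0.5, 1.4]
finger_gap: 0.7
[0.48278984 0.31102612 0.19283797] [179.61264513  -0.27930575 -71.89252048]
```

View pics/w16.png

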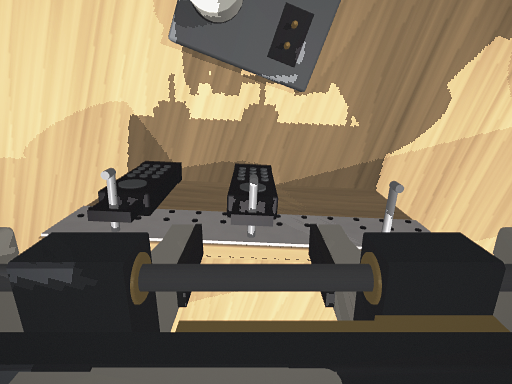

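Remote b's loop is at (252,219), centred. The jaws are about 2.6° off, so I'll correct that on the way down.

```bash
python3 -m handwheel '[[0.3,0.14,0.3,-2,0.007,-0.005,-0.045],[0.3,0.14,0.3,-5,0.007,-0.005,-0.045],[0.3,0.14,0.3,-7.5,0.007,-0.005,-0.045],[0.3,0.14,0.3,-8.8,0.007,-0.005,-0.045],[0.3,0.14,0.3,-8.8,0.007,-0.005,-0.045],[0.3,0.14,0.3,-8.8,0.007,-0.005,-0.045]]'
```

```text
t: 34.83
tcp_pos: [0.4861, 0.3153, 0.1084]
tcp_rot: [-179.7, 0.1, -74.5]
wrist_force: [0.0, 0.4, 0.3]
finger_gap: 0.698
```

```bash
python3 -m handwheel '[[0.3,-0.2,-0.05,-0.3,0,0,0],[0.3,-0.2,-0.05,-0.3,0,0,0],[0.8,-0.2,-0.05,-0.3,0,0,0],[0.8,-0.2,-0.05,-0.3,0,0,0],[0.8,-0.2,-0.05,-0.3,0,0,0],[0.8,-0.2,-0.05,-0.3,0,0,0],[0.8,-0.2,-0.05,-0.3,0,0,0]]'
python3 -m handwheel '[[0.8,0,0,0.5,0,0,0],[0.8,0,0,0.9,0,0,0],[0.8,0,0,0.9,0,0,0],[0.8,0,0,0.9,0,0,0]]'
python3 - <<'E'
from h import *
o,p,d=grab("wrist","w17");print(o["tcp_pos"],o["tcp_rot"],o["wrist_force"])
cv2.imwrite("pics/w17c.png",cv2.resize(p[130:262,160:350,::-1],None,fx=4,fy=4))
E
```

```text
t: 35.7
tcp_pos: [0.4841, 0.3148, 0.1054]
tcp_rot: [-179.7, 0.1, -74.5]
wrist_force: [-0.7, 0.5, 0.7]
finger_gap: 0.454
t: 36.2
tcp_pos: [0.484, 0.3148, 0.1143]
tcp_rot: [-179.7, 0.1, -74.5]
wrist_force: [-0.8, -0.8, -0.8]
finger_gap: 0.454
[0.4840142  0.31482795 0.11433357] [-1.79721958e+02  1.21361158e-01 -7.44602214e+01] [-0.77111272 -0.83768618 -0.75633275]
```

View pics/w17c.png

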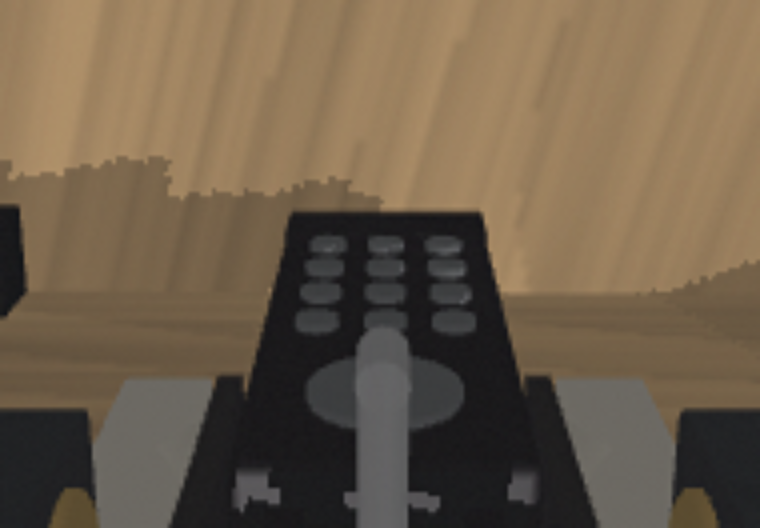

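Remote b is gripped squarely and lifted, with the peg end at (383,355) clear inside the loop.

```bash
python3 -m handwheel '[[0.8,0.27,-0.96,0,0,0,0],[0.8,0.54,-1.92,0,0,0,0],[0.8,0.8,-2.9,0,0,0,0],[0.8,1.07,-3.86,0,0,0,0],[0.8,1.34,-4.82,0,0,0,0],[0.8,1.7,-6.2,0,0,0,0],[0.8,1.7,-6.2,0,0,0,0]]'
```

```text
t: 37.12
tcp_pos: [0.5011, 0.2516, 0.1142]
tcp_rot: [-179.7, 0.1, -74.5]
wrist_force: [-0.4, 0.0, -0.9]
finger_gap: 0.457
```

```bash
python3 -m handwheel '[[0.8,0,0,5,0,0,0],[0.8,0,0,8,0,0,0.2],[0.8,-1,-18.1,8,0,0,0.4],[0.8,-1,-18.1,8,0,0,0.6],[0.8,-1,-18.1,8,0,0,0.8],[0.8,-1,-18.1,8,0,0,1.0],[0.8,-1,-18.1,8,0,0,1.262],[0.8,-1,-18.1,8,0,0,1.262],[0.8,-1,-18.1,8,0,0,1.262],[0.8,-1,-18.1,8,-0.004,0,1.262],[0.8,-1,-18.1,4,-0.004,0,1.262],[0.8,-1,-18.1,4,-0.004,0,1.262]]'
python3 - <<'E'
from h import *
capture("top");o,p,d=grab("wrist","w18");print(o["tcp_pos"],o["tcp_rot"],o["wrist_force"])
E
```

```text
t: 38.62
tcp_pos: [0.4892, 0.0698, 0.1521]
tcp_rot: [179.9, 0.3, -2.4]
wrist_force: [-0.2, 0.7, -1.0]
finger_gap: 0.457
[0.49051129 0.070222   0.1538407 ] [ 1.79990952e+02  1.03568992e-01 -2.29106254e+00] [ 0.24029085 -0.16965977 -0.29532779]
```

View pics/w18.png

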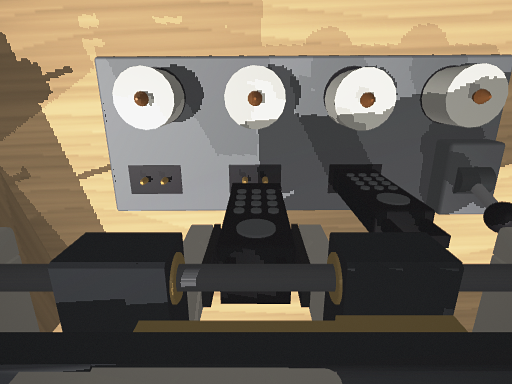

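w18: remote b is over place 2 (pegs peek out at (245,180) and (265,180)), c is seated at right, and place 1's pegs are at (142,181) and (162,181).

```bash
python3 - <<'E'
from h import *
o=get_obs();print(o["tcp_pos"],ray("wrist",255,180,.026,o),ray("wrist",152,181,.026,o))
E
python3 -m handwheel '[[0.8,0.04,0.05,-2,0,0,0],[0.8,0.04,0.05,-3.2,0,0,0],[0.8,0.04,0.05,-3.7,0,0,0],[0.8,0.04,0.05,-4.1,0,0,0],[0.8,0.04,0.05,-4.3,0,0,0],[0.8,0.04,0.05,-4.3,0,0,0]]'
```

```text
[0.49145834 0.07059684 0.15490755] [0.48972855 0.07155085 0.026     ] [0.49264965 0.17268981 0.026     ]
t: 39.48
tcp_pos: [0.4918, 0.0711, 0.112]
tcp_rot: [-180.0, -0.0, -2.3]
wrist_force: [-0.1, 0.6, -2.3]
finger_gap: 0.453
```

```bash
python3 -m handwheel '[[0.8,-0.05,0,-0.4,0,0,0],[0.8,-0.05,0,-0.7,0,0,0],[0.8,-0.05,0,-0.85,0,0,0],[0.8,-0.05,0,-0.85,0,0,0]]'
```

```text
t: 39.98
tcp_pos: [0.4919, 0.0711, 0.1044]
tcp_rot: [-180.0, -0.1, -2.2]
wrist_force: [-2.6, -0.8, 7.3]
finger_gap: 0.452
```

Seated at the expected height. Releasing and going to remote a.

```bash
python3 -m handwheel '[[0.35,0,0,0,0,0,0],[0.35,0,0,0,0,0,0],[0.35,0,0,0,0,0,0],[0.35,0,0,3,0,0,0],[0.35,0,0,8,0,0,0],[0.35,0,0,13,0,0,0],[0.3,4,14,13,0,0,-0.4],[0.3,8,24,13,0,0,-0.8],[0.3,8.8,27.1,13,0,0,-1.2],[0.3,8.8,27.1,13,0,0,-1.262],[0.3,8.8,27.1,13,0,0,-1.262],[0.3,8.8,27.1,13,0,0,-1.262]]'
python3 -m handwheel '[[0.3,0,0,0,0,0,0]]'
```

```text
t: 41.48
tcp_pos: [0.58, 0.3446, 0.2325]
tcp_rot: [179.9, -0.1, -66.9]
wrist_force: [0.6, -1.0, -0.3]
finger_gap: 0.7
t: 41.6
tcp_pos: [0.5799, 0.3449, 0.2317]
tcp_rot: [179.9, -0.1, -66.8]
wrist_force: [0.8, -0.2, -0.3]
finger_gap: 0.696
```

```bash
python3 -m handwheel '[[0.3,0,-0.26,0,0,0,-0.134],[0.3,0,-0.26,-2,0,0,-0.134],[0.3,0,-0.26,-4,0,0,-0.134],[0.3,0,-0.26,-4,0,0,-0.134]]'
python3 - <<'E'
from h import *
capture("top");o,p,d=grab("wrist","w19");print(o["tcp_pos"],o["tcp_rot"])
grab("side","s4")
E
```

```text
t: 42.1
tcp_pos: [0.5791, 0.3413, 0.1902]
tcp_rot: [179.7, -0.2, -74.4]
wrist_force: [0.6, -0.3, -0.5]
finger_gap: 0.697
[0.57980438 0.34173433 0.19161322] [179.82559965  -0.18815959 -74.37432119]
```

View pics/w19.png

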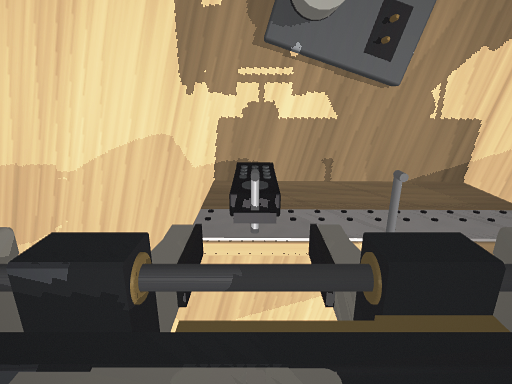

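View pics/s4.png

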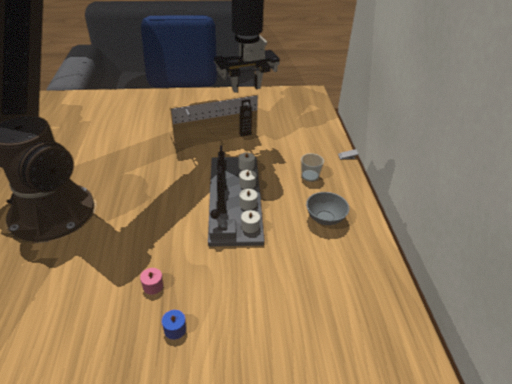

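w19: remote a's loop is centred at (255,216). s4 shows both placed remotes upright in line and all four candles on the station.

```bash
python3 -m handwheel '[[0.3,0,0.05,-3,0.003,-0.003,0],[0.3,0,0.05,-6,0.003,-0.003,0],[0.3,0,0.05,-8,0.003,-0.003,0],[0.3,0,0.05,-8.9,0.003,-0.003,0],[0.3,0,0.05,-8.9,0.003,-0.003,0],[0.3,0,0.05,-8.9,0.003,-0.003,0]]'
```

```text
t: 43.0
tcp_pos: [0.5811, 0.3434, 0.1052]
tcp_rot: [-179.7, 0.0, -74.4]
wrist_force: [0.6, -1.0, 0.1]
finger_gap: 0.699
```

```bash
python3 -m handwheel '[[0.3,-0.15,-0.08,0,0,0,0],[0.3,-0.15,-0.08,0,0,0,0],[0.8,-0.15,-0.08,0,0,0,0],[0.8,-0.15,-0.08,0,0,0,0],[0.8,-0.15,-0.08,0,0,0,0],[0.8,-0.15,-0.08,0,0,0,0],[0.8,-0.15,-0.08,0,0,0,0]]'
python3 -m handwheel '[[0.8,0,0,0.5,0,0,0],[0.8,0,0,0.9,0,0,0],[0.8,0,0,0.9,0,0,0],[0.8,0,0,0.9,0,0,0]]'
python3 - <<'E'
from h import *
o,p,d=grab("wrist","w20");print(o["tcp_pos"],o["tcp_rot"],o["wrist_force"])
cv2.imwrite("pics/w20c.png",cv2.resize(p[130:262,160:350,::-1],None,fx=4,fy=4))
E
```

```text
t: 43.88
tcp_pos: [0.5796, 0.3426, 0.1052]
tcp_rot: [-179.7, 0.0, -74.4]
wrist_force: [0.2, 0.3, 0.4]
finger_gap: 0.456
t: 44.38
tcp_pos: [0.5795, 0.3426, 0.1142]
tcp_rot: [-179.7, 0.0, -74.4]
wrist_force: [0.1, 0.9, -1.7]
finger_gap: 0.454
[0.57950721 0.34257571 0.11415412] [-1.79739139e+02  3.60807244e-02 -7.44090958e+01] [ 0.08670834  0.92938089 -1.67754292]
```

View pics/w20c.png

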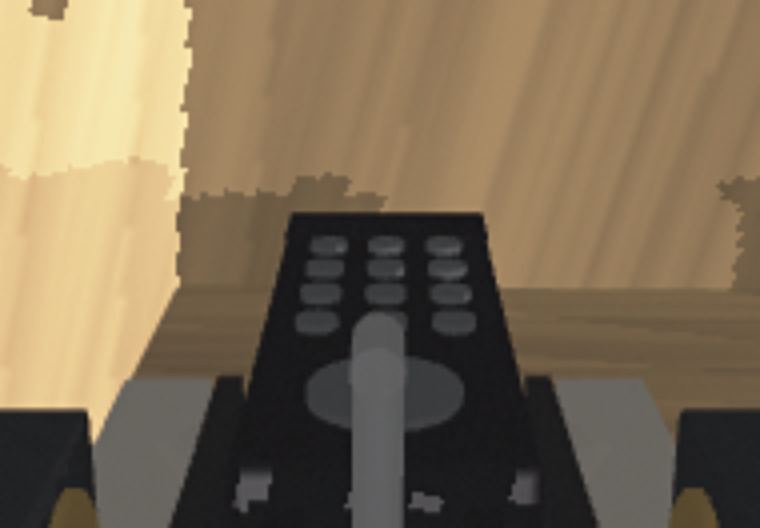

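Remote a is gripped and lifted the same way as b.

```bash
python3 -m handwheel '[[0.8,0.27,-0.96,0,0,0,0],[0.8,0.54,-1.92,0,0,0,0],[0.8,0.8,-2.9,0,0,0,0],[0.8,1.07,-3.86,0,0,0,0],[0.8,1.34,-4.82,0,0,0,0],[0.8,1.7,-6.2,0,0,0,0],[0.8,1.7,-6.2,0,0,0,0]]'
python3 -m handwheel '[[0.8,0,0,5,0,0,0],[0.8,0,0,9,0,0,0.2],[0.8,-5,-5,9,0,0,0.4],[0.8,-10.15,-11,9,0,0,0.6],[0.8,-10.15,-11,9,0,0,0.8],[0.8,-10.15,-11,9,0,0,1.0],[0.8,-10.15,-11,9,0,0,1.262],[0.8,-10.15,-11,9,0,0,1.262],[0.8,-10.15,-11,9,0,0,1.262],[0.8,-10.15,-11,9,-0.004,0,1.262],[0.8,-10.15,-11,5,-0.004,0,1.262],[0.8,-10.15,-11,4,-0.004,0,1.262]]'
python3 - <<'E'
from h import *
capture("top");capture("top");o,p,d=grab("wrist","w21");print(o["tcp_pos"],o["tcp_rot"],o["wrist_force"],o["joint_velocities"].round(1))
E
```

```text
t: 45.3
tcp_pos: [0.5967, 0.2793, 0.1141]
tcp_rot: [-179.8, 0.0, -74.5]
wrist_force: [-1.0, 0.2, -1.0]
finger_gap: 0.454
t: 46.8
tcp_pos: [0.4938, 0.1685, 0.1521]
tcp_rot: [179.9, 0.1, -2.3]
wrist_force: [-0.4, -0.5, -1.9]
finger_gap: 0.454
[0.49473809 0.1688455  0.15330813] [ 1.79968868e+02 -2.01439918e-03 -2.23012967e+00] [-0.169057   -0.85349665 -0.32157364] [ 0.  -1.2  2.1  0.7 -1.2  0.3]
```

View pics/w21.png

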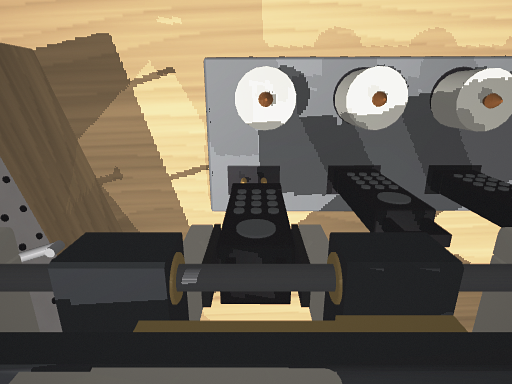

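w21: remote a is over place 1, with the pegs at (243,180) and (264,180) about 2 mm to the left, so I'll shift +y.

```bash
python3 -m handwheel '[[0.8,-0.02,0.22,-1,0,0,0],[0.8,-0.02,0.22,-2,0,0,0],[0.8,-0.02,0.22,-3.2,0,0,0],[0.8,-0.02,0.22,-3.7,0,0,0],[0.8,-0.02,0.22,-4.1,0,0,0],[0.8,-0.02,0.22,-4.3,0,0,0],[0.8,-0.02,0.22,-4.3,0,0,0]]'
```

```text
t: 47.82
tcp_pos: [0.4953, 0.1715, 0.1114]
tcp_rot: [-180.0, -0.1, -2.2]
wrist_force: [-0.4, -0.7, -2.0]
finger_gap: 0.454
```

```bash
python3 -m handwheel '[[0.8,0,0,-0.4,0,0,0],[0.8,0,0,-0.65,0,0,0],[0.8,0,0,-0.8,0,0,0],[0.8,0,0,-0.8,0,0,0]]'
```

```text
t: 48.32
tcp_pos: [0.4956, 0.1715, 0.1042]
tcp_rot: [-180.0, -0.1, -2.2]
wrist_force: [-1.2, -1.4, 5.9]
finger_gap: 0.453
```

```bash
python3 -m handwheel '[[0.35,0,0,0,0,0,0],[0.35,0,0,0,0,0,0],[0.35,0,0,0,0,0,0],[0.35,0,0,3,0,0,0],[0.35,0,0,8,0,0,0],[0.35,0,0,14,0,0,0],[0.5,-4,-18,14,0,0,0],[0.8,-8,-35,14,0,0,0],[1,-8,-50,14,0,0,0],[1,-8,-50,14,0,0,0],[1,-8,-50,14,0,0,0],[1,-8,-50,14,0,0,0]]'
python3 -m handwheel '[[1,0,-13,0,0,0,0],[1,0,-13,0,0,0,0],[1,0,-13,0,0,0,0],[1,0,-13,0,0,0,0]]'
python3 - <<'E'
from h import *
o,p,d=grab("top","t3");grab("side","s5");print(o["tcp_pos"])
C=cloud("top",d);np.save("t3.npy",C)
cv2.imwrite("pics/t3c.png",cv2.resize(p[150:250,150:330,::-1],None,fx=4.4,fy=4.4,interpolation=cv2.INTER_CUBIC))
E
```

```text
t: 49.82
tcp_pos: [0.4332, -0.2, 0.2446]
tcp_rot: [-180.0, -0.2, -2.1]
wrist_force: [1.4, 0.2, -0.5]
finger_gap: 0.043
t: 50.32
tcp_pos: [0.4328, -0.3303, 0.244]
tcp_rot: [-179.9, -0.1, -2.3]
wrist_force: [-0.1, 0.0, -0.6]
finger_gap: 0.004
[ 0.43277245 -0.33031515  0.24399417]
```

View pics/t3c.png

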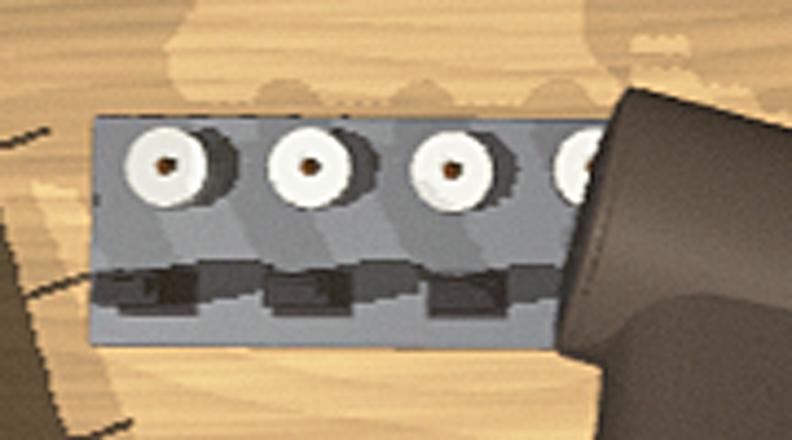

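View pics/s5.png

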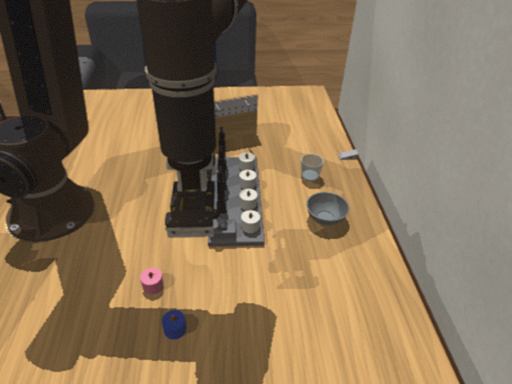

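```bash
python3 - <<'E'
from h import *
C=np.load("t3.npy");p=cv2.imread("pics/t3.png")
for nm,(lo,hi) in {"loop":(.146,.162),"body":(.120,.137)}.items():
    m=(C[...,2]>lo)&(C[...,2]<hi)&(abs(C[...,0]-.488)<.05)&(C[...,1]>-.07)&(C[...,1]<.21)
    n,l,s,ce=cv2.connectedComponentsWithStats(m.astype(np.uint8))
    for i in range(1,n):
        if s[i,4]>8:
            P=C[l==i];print(nm,s[i,4],((P.min(0)+P.max(0))/2).round(4),np.median(P[:,2]).round(4))
# candles
h=cv2.cvtColor(p,cv2.COLOR_BGR2HSV)
m=((h[...,1]<45)&(h[...,2]>140)&(abs(C[...,2]-.055)<.006)).astype(np.uint8)
for c in cv2.findContours(m,cv2.RETR_EXTERNAL,cv2.CHAIN_APPROX_NONE)[0]:
    if cv2.contourArea(c)>60:
        (u,v),r=cv2.minEnclosingCircle(c);k=np.zeros_like(m);cv2.drawContours(k,[c],-1,1,-1);P=C[(k&m)>0]
        print("cand",r,ray("top",u,v,.056).round(4),np.median(P[:,2]).round(4))
# switch tip from initial top image + initial w14 picture
o,p1,d=grab("wrist","w22")
E
```

```text
loop 37 [0.4943 0.1697 0.1529] 0.1532
loop 43 [0.4901 0.0681 0.1525] 0.1522
loop 41 [ 0.4848 -0.0285  0.1526] 0.1536
body 76 [0.4943 0.1678 0.1279] 0.1277
body 82 [0.4904 0.0687 0.1275] 0.1276
body 79 [ 0.485  -0.0292  0.1271] 0.1283
cand 8.860122680664062 [ 0.5628 -0.0228  0.056 ] 0.0562
cand 8.544103622436523 [ 0.5645 -0.1073  0.056 ] 0.0559
cand 8.963730812072754 [0.5673 0.0661 0.056 ] 0.0561
cand 9.038814544677734 [0.5706 0.1561 0.056 ] 0.0561
```

View pics/w22.png

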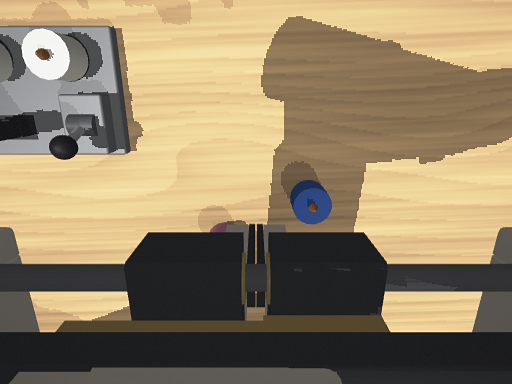

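Loop tops are at 153 mm, bodies at 128 mm and candle tops at 56 mm, so everything is fully seated. w22 shows the switch ball at (64,147). Locating it in 3-D.

```bash
python3 - <<'E'
from h import *
o,p,d=grab("wrist","w23");C=cloud("wrist",d,o);print(o["tcp_pos"],o["tcp_rot"])
P=C[140:155,57:71].reshape(-1,3);P=P[P[:,2]>.04];print("tip pts",len(P),np.median(P,0).round(4),P.max(0).round(4),P.min(0).round(4))
m,E=T("wrist",o);r1=E[:3,:3]@[(64-m["cx"])/m["fx"],(147-m["cy"])/m["fy"],1];c1=E[:3,3]
m,E=T("top");r2=E[:3,:3]@[(293.6-m["cx"])/m["fx"],(221.5-m["cy"])/m["fy"],1];c2=E[:3,3]
s=np.linalg.lstsq(np.c_[r1,-r2],c2-c1,rcond=None)[0];a=c1+s[0]*r1;b=c2+s[1]*r2;print(a,b,np.linalg.norm(a-b))
Q=C[95:150,60:125].reshape(-1,3);print("switch housing zmax",np.percentile(Q[:,2],[50,90,99]))
cv2.imwrite("pics/w23c.png",cv2.resize(p[70:170,0:150,::-1],None,fx=5,fy=5,interpolation=cv2.INTER_CUBIC))
E
```

```text
[ 0.43344617 -0.3288155   0.24475286] [-179.9694189    -0.22595513   -2.06557638]
tip pts 210 [ 0.4683 -0.1342  0.0951] [ 0.5134 -0.1268  0.4019] [ 0.4602 -0.3316  0.0883]
[ 0.46745603 -0.13153333  0.0904828 ] [ 0.46889798 -0.13124772  0.0904537 ] 0.0014702489587963665
switch housing zmax [0.04143426 0.05654775 0.09628065]
```

View pics/w23c.png

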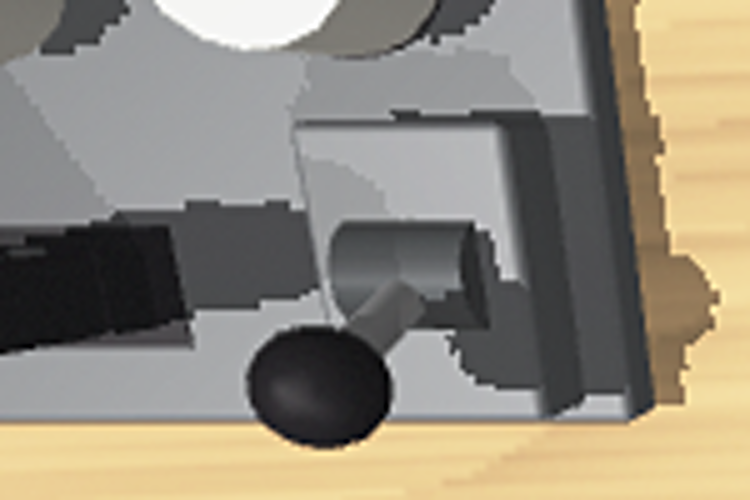

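```bash
python3 -m handwheel '[[1,0,0,0,0,0,-0.2],[1,-1,5,0,0,0,-0.4],[1,-1.3,10,0,0,0,-0.6],[1,-1.3,19.7,0,0,0,-0.8],[1,-1.3,19.7,0,0,0,-1.0],[1,-1.3,19.7,0,0,0,-1.2],[1,-1.3,19.7,0,0,0,-1.4],[1,-1.3,19.7,0,0,0,-1.57],[1,-1.3,19.7,0,0,0,-1.57],[1,-1.3,19.7,0,0,0,-1.57],[1,-1.3,19.7,-5,0,0,-1.57],[1,-1.3,19.7,-8,0,0,-1.57]]'
python3 - <<'E'
from h import *
capture("top");o,p,d=grab("wrist","w24");print(o["tcp_pos"],o["tcp_rot"],o["joint_velocities"].round(1))
E
```

```text
t: 52.02
tcp_pos: [0.4198, -0.1312, 0.1635]
tcp_rot: [-180.0, -0.2, -91.7]
wrist_force: [0.2, -1.1, 0.3]
finger_gap: 0.005
[ 0.41780858 -0.13104929  0.16024247] [179.71187784  -0.20704043 -91.77222026] [-0.2 -1.1  2.7 -0.1 -7.2 -0.4]
```

View pics/w24.png

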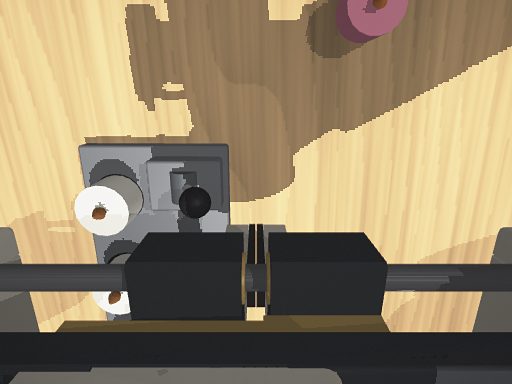

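w24: the switch ball is at (195,202), left of (world +x from) the closed fingers. Nothing is in the way below, so I'll descend.

```bash
python3 -m handwheel '[[1,0,0,-3,0,0,0],[1,0,0,-6,0,0,0],[1,0,0,-8,0,0,0],[1,0,0,-8,0,0,0],[1,0,0,-8,0,0,0]]'
python3 - <<'E'
from h import *
o,p,d=grab("wrist","w25");print(o["tcp_pos"],o["tcp_rot"])
E
```

```text
t: 52.75
tcp_pos: [0.4195, -0.1311, 0.0839]
tcp_rot: [179.8, -0.3, -91.7]
wrist_force: [0.4, -0.5, 0.5]
finger_gap: 0.005
[ 0.41952659 -0.1311496   0.08386971] [179.83879278  -0.25149272 -91.6837134 ]
```

View pics/w25.png

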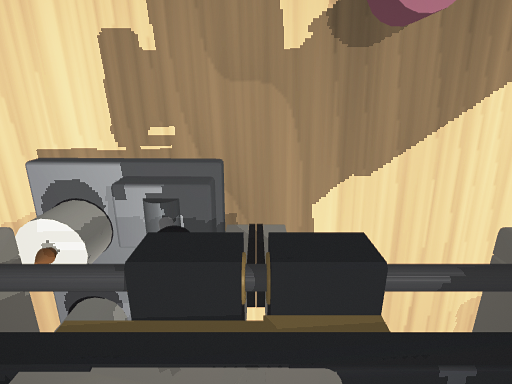

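```bash
python3 -m handwheel '[[1,0,0,-0.5,0,0,0],[1,1,0,-0.5,0,0,0],[1,2,0,-0.5,0,0,0],[1,3,0,-0.5,0,0,0],[1,4,0,-0.5,0,0,0],[1,5,0,-0.5,0,0,0],[1,6,0,-0.5,0,0,0],[1,6.5,0,-0.5,0,0,0],[1,6.5,0,-0.5,0,0,0]]'
python3 - <<'E'
from h import *
o,p,d=grab("wrist","w26");print(o["tcp_pos"],o["wrist_force"]);grab("side","s6")
p,_=capture("top");cv2.imwrite("pics/t4c.png",cv2.resize(p[150:250,230:350,::-1],None,fx=5,fy=5))
E
```

```text
t: 53.92
tcp_pos: [0.4814, -0.1314, 0.078]
tcp_rot: [179.5, -0.3, -91.8]
wrist_force: [-11.2, 0.7, 6.2]
finger_gap: 0.003
[ 0.48138931 -0.13139063  0.07800215] [-11.22386491   0.71847326   6.21720987]
```

View pics/w26.png

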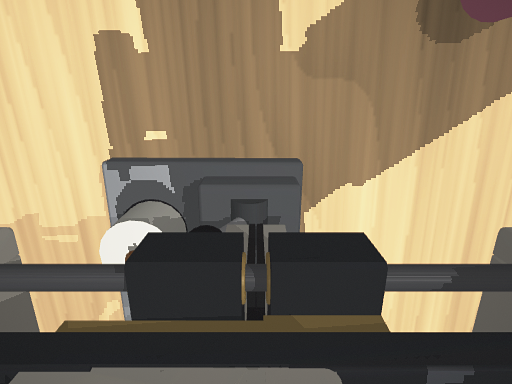

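The ball has moved to the far side (205,232), and there is an 11 N reaction, probably the end stop. Backing off, lifting and looking.

```bash
python3 -m handwheel '[[1,-1.5,0,0,0,0,0],[1,-4,0,0,0,0,0],[1,-5,0,5,0,0,0],[1,-5,0,10,0,0,0],[1,-5,0,14,0,0,0],[1,-5,-10,14,0,0,0],[1,-5,-20,14,0,0,0],[1,-5,-20,14,0,0,0],[1,-5,-20,14,0,0,0],[1,-5,-20,14,0,0,0]]'
python3 - <<'E'
from h import *
o,p,d=grab("wrist","w27");print(o["tcp_pos"],o["wrist_force"]);grab("side","s6");grab("top","t4")
E
```

```text
t: 55.32
tcp_pos: [0.431, -0.3319, 0.2177]
tcp_rot: [179.5, -0.2, -91.9]
wrist_force: [0.0, 0.6, -0.6]
finger_gap: 0.001
[ 0.43101115 -0.33190783  0.21768719] [ 0.0125929   0.61328836 -0.56696935]
```

View pics/w27.png

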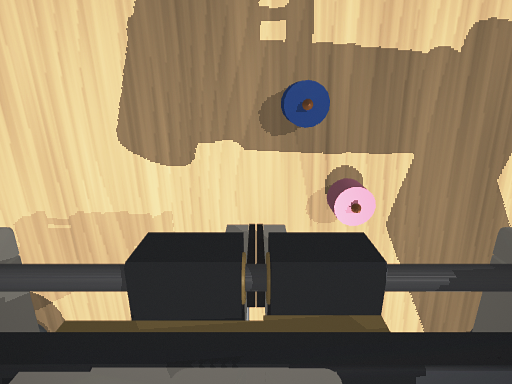

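View pics/s6.png

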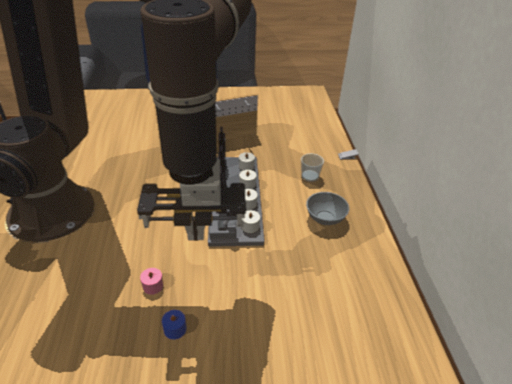

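View pics/t4.png

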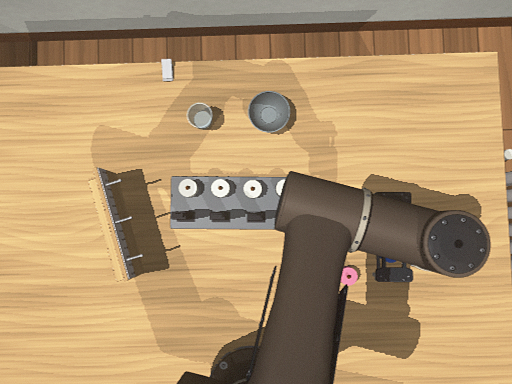

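The arm still hides the switch, so I'll turn the wrist back to view it.

```bash
python3 -m handwheel '[[1,0,0,3,0,0,0.2],[1,0,0,3,0,0,0.4],[1,0,0,3,0,0,0.6],[1,0,0,3,0,0,0.8],[1,0,0,3,0,0,1.0],[1,0,0,3,0,0,1.2],[1,0,0,3,0,0,1.4],[1,0,0,3,0,0,1.57],[1,0,0,3,0,0,1.57],[1,0,0,3,0,0,1.57]]'
python3 - <<'E'
from h import *
o,p,d=grab("wrist","w28");print(o["tcp_pos"]);C=cloud("wrist",d,o)
cv2.imwrite("pics/w28c.png",cv2.resize(p[0:170,0:160,::-1],None,fx=3.5,fy=3.5))
m=(p.max(2)<45)&(C[...,2]>.07)&(C[...,2]<.11)&(C[...,1]<-.1)&(C[...,0]>.44);m[225:]=0
print(m.sum(),C[m].mean(0),C[m].min(0),C[m].max(0))
E
```

```text
t: 56.72
tcp_pos: [0.4319, -0.3292, 0.2487]
tcp_rot: [179.5, -0.3, -1.7]
wrist_force: [0.3, 0.0, 0.1]
finger_gap: 0.001
[ 0.43186125 -0.32920152  0.24868113]
465 [ 0.50967226 -0.13486648  0.08944399] [ 0.49738268 -0.14278991  0.0776562 ] [ 0.52107781 -0.12029788  0.09589378]
```

View pics/w28c.png

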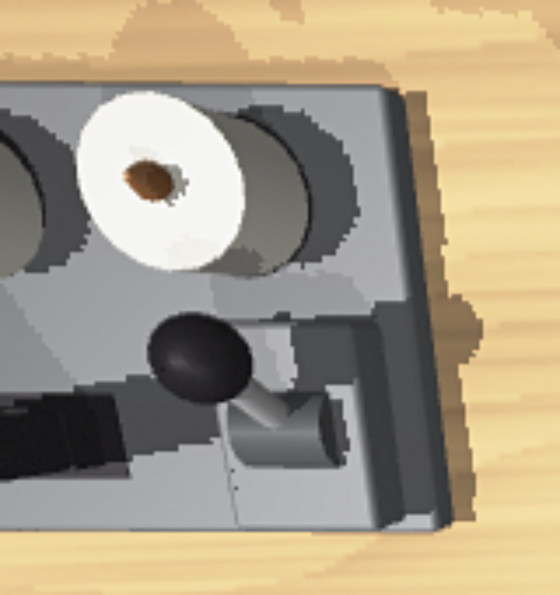

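```bash
python3 - <<'E'
from h import *
poses={"w23":dict(tcp_pos=np.array([0.43344617,-0.3288155,0.24475286]),tcp_rot=np.array([-179.97,-.226,-2.066])),"w28":get_obs()}
print(poses["w28"]["tcp_rot"])
for f,(x0,x1,y0,y1) in {"w23":(45,82,130,165),"w28":(38,76,85,120)}.items():
    p=cv2.imread(f"pics/{f}.png");m=np.zeros(p.shape[:2],np.uint8);m[y0:y1,x0:x1]=(p.max(2)<48)[y0:y1,x0:x1]
    m=cv2.morphologyEx(m,cv2.MORPH_OPEN,cv2.getStructuringElement(cv2.MORPH_ELLIPSE,(9,9)))
    c=max(cv2.findContours(m,cv2.RETR_EXTERNAL,cv2.CHAIN_APPROX_NONE)[0],key=cv2.contourArea);(u,v),r=cv2.minEnclosingCircle(c)
    print(f,u,v,r,[ray("wrist",u,v,z,poses[f]).round(4) for z in(.086,.089,.091)])
E
```

```text
[179.54276255  -0.30030507  -1.74647245]
w23 64.85134887695312 145.85134887695312 13.243802070617676 [array([ 0.468 , -0.1298,  0.086 ]), array([ 0.4684, -0.1317,  0.089 ]), array([ 0.4687, -0.133 ,  0.091 ])]
w28 58.099998474121094 101.0999984741211 14.283658981323242 [array([ 0.5105, -0.133 ,  0.086 ]), array([ 0.5105, -0.1349,  0.089 ]), array([ 0.5105, -0.1361,  0.091 ])]
```

Ball x went from 0.468 to 0.5105, a swing of 42 of 48 mm (about 0.87 rad). That is past 0.8 but with little margin, so I'll push it a bit further.

```bash
python3 -m handwheel '[[1,0,0,0,0,0,-0.2],[1,-1,5,0,0,0,-0.4],[1,-1.2,10,0,0,0,-0.6],[1,-1.2,19.7,0,0,0,-0.8],[1,-1.2,19.7,0,0,0,-1.0],[1,-1.2,19.7,0,0,0,-1.2],[1,-1.2,19.7,0,0,0,-1.4],[1,-1.2,19.7,0,0,0,-1.57],[1,-1.2,19.7,0,0,0,-1.57],[1,-1.2,19.7,-5,0,0,-1.57],[1,-1.2,19.7,-9,0,0,-1.57],[1,-1.2,19.7,-9,0,0,-1.57]]'
python3 -m handwheel '[[1,0,0,-4,0,0,0],[1,0,0,-8,0,0,0],[1,0,0,-8,0,0,0],[1,0,0,-8,0,0,0]]'
```

```text
t: 58.28
tcp_pos: [0.4178, -0.1322, 0.1568]
tcp_rot: [179.2, -0.3, -91.8]
wrist_force: [-0.7, -0.7, 1.4]
finger_gap: 0.007
t: 58.78
tcp_pos: [0.4195, -0.132, 0.0789]
tcp_rot: [179.4, -0.3, -91.7]
wrist_force: [0.3, 0.4, 0.2]
finger_gap: 0.005
```

```bash
python3 -m handwheel '[[1,2,0,0,0,0,0],[1,4,0,0,0,0,0],[1,5.5,0,0,0,0,0],[1,6.3,0,0,0,0,0],[1,6.8,0,0,0,0,0],[1,7.0,0,0,0,0,0],[1,7.0,0,0,0,0,0]]'
```

```text
t: 59.65
tcp_pos: [0.482, -0.1328, 0.0788]
tcp_rot: [178.6, -0.4, -91.8]
wrist_force: [-22.3, 3.6, 22.4]
finger_gap: 0.007
```

Same position with more force, so that is the hard stop. Backing off and checking.

```bash
python3 -m handwheel '[[1,-1.5,0,0,0,0,0],[1,-4,0,0,0,0,0],[1,-5,0,5,0,0,0],[1,-5,0,10,0,0,0],[1,-5,0,16,0,0,0],[1,-5,-10,17,0,0,0.2],[1,-5,-20,17,0,0,0.4],[1,-5,-20,17,0,0,0.6],[1,-5,-20,17,0,0,0.8],[1,-5,-20,17,0,0,1.0],[1,-5,-20,17,0,0,1.2],[1,-5,-20,17,0,0,1.4]]'
python3 -m handwheel '[[1,0,0,0,0,0,0.17],[1,0,0,0,0,0,0.17],[1,0,0,0,0,0,0.17]]'
python3 - <<'E'
from h import *
o,p,d=grab("wrist","w29");print(o["tcp_pos"])
x0,x1,y0,y1=35,80,80,125
m=np.zeros(p.shape[:2],np.uint8);m[y0:y1,x0:x1]=(p.max(2)<48)[y0:y1,x0:x1]
m=cv2.morphologyEx(m,cv2.MORPH_OPEN,cv2.getStructuringElement(cv2.MORPH_ELLIPSE,(9,9)))
c=max(cv2.findContours(m,cv2.RETR_EXTERNAL,cv2.CHAIN_APPROX_NONE)[0],key=cv2.contourArea);(u,v),r=cv2.minEnclosingCircle(c)
print(u,v,r,ray("wrist",u,v,.089,o))
C=cloud("wrist",d,o)
Q=C[95:160,60:130].reshape(-1,3);
cv2.imwrite("pics/w29c.png",cv2.resize(p[0:170,0:160,::-1],None,fx=3.5,fy=3.5))
E
```

```text
t: 61.15
tcp_pos: [0.4315, -0.3328, 0.2491]
tcp_rot: [178.6, -0.4, -20.8]
wrist_force: [-0.4, 0.2, 0.9]
finger_gap: 0.002
t: 61.52
tcp_pos: [0.4313, -0.3327, 0.2494]
tcp_rot: [178.7, -0.4, -11.3]
wrist_force: [0.7, 0.3, -0.5]
finger_gap: 0.006
[ 0.43134328 -0.33273512  0.24940227]Traceback (most recent call last):
  File "<stdin>", line 6, in <module>
ValueError: max() iterable argument is empty
```

```bash
python3 -m handwheel '[[1,0,0.3,0,0.022,0.005,0.165],[1,0,0.3,0,0.022,0.005,0.165],[1,0,0.3,0,0.022,0.005,0.165],[1,0,0.3,0,0.022,0.005,0.165]]'
python3 - <<'E'
from h import *
o,p,d=grab("wrist","w30");print(o["tcp_pos"],o["tcp_rot"])
cv2.imwrite("pics/w30c.png",cv2.resize(p[0:170,0:160,::-1],None,fx=3.5,fy=3.5))
x0,x1,y0,y1=30,85,80,130
m=np.zeros(p.shape[:2],np.uint8);m[y0:y1,x0:x1]=(p.max(2)<48)[y0:y1,x0:x1]
m=cv2.morphologyEx(m,cv2.MORPH_OPEN,cv2.getStructuringElement(cv2.MORPH_ELLIPSE,(9,9)))
for c in cv2.findContours(m,cv2.RETR_EXTERNAL,cv2.CHAIN_APPROX_NONE)[0]:
    (u,v),r=cv2.minEnclosingCircle(c);print(u,v,r,ray("wrist",u,v,.089,o))
E
```

```text
t: 62.08
tcp_pos: [0.4314, -0.3297, 0.2493]
tcp_rot: [179.9, -0.0, -1.9]
wrist_force: [-0.2, 0.7, 0.2]
finger_gap: 0.008
[ 0.43135819 -0.32974739  0.24928778] [ 1.79853354e+02 -8.73857229e-04 -1.90287557e+00]
59.0 101.0 13.601571083068848 [ 0.50979853 -0.13470817  0.089     ]
```

View pics/w30c.png

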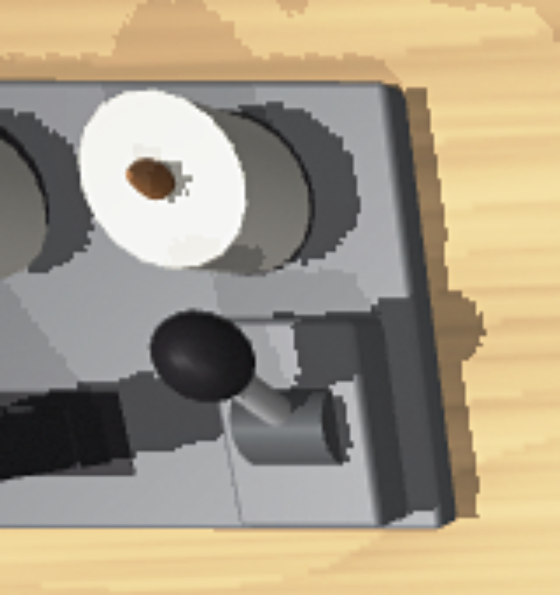

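```bash
python3 - <<'E'
from h import *
o,p,d=grab("wrist","w31");C=cloud("wrist",d,o)
# drum right part, columns 82..99, rows 108..134
for u in range(84,98,2):
    col=C[105:136,u];i=[(round(float(a[0]),4),round(float(a[2]),4)) for a in col[::2]];print(u,round(float(col[15,1]),3),i)
E
```

```text
84 -0.136 [(0.5039, 0.0417), (0.5017, 0.0406), (0.4994, 0.0403), (0.4973, 0.0442), (0.4952, 0.046), (0.4931, 0.0489), (0.4909, 0.05), (0.4887, 0.0509), (0.4865, 0.0514), (0.4844, 0.0523), (0.482, 0.051), (0.4797, 0.0505), (0.4773, 0.049), (0.4746, 0.0454), (0.4718, 0.0407), (0.4694, 0.0409)]
86 -0.137 [(0.5039, 0.0412), (0.5017, 0.0423), (0.4994, 0.0412), (0.4972, 0.0427), (0.4951, 0.0468), (0.4929, 0.048), (0.4909, 0.0504), (0.4887, 0.0515), (0.4864, 0.051), (0.4842, 0.0509), (0.4819, 0.0511), (0.4795, 0.049), (0.4772, 0.0485), (0.4746, 0.0458), (0.4719, 0.0425), (0.4696, 0.0432)]
88 -0.14 [(0.5038, 0.0423), (0.5016, 0.0429), (0.4993, 0.0418), (0.4972, 0.044), (0.495, 0.046), (0.4928, 0.0469), (0.4908, 0.0513), (0.4884, 0.0482), (0.4864, 0.0523), (0.4842, 0.0525), (0.482, 0.0525), (0.4796, 0.0515), (0.477, 0.0479), (0.4746, 0.0464), (0.4716, 0.0408), (0.4694, 0.0416)]
90 -0.143 [(0.5037, 0.0423), (0.5015, 0.042), (0.4993, 0.0429), (0.4971, 0.0438), (0.495, 0.0465), (0.4928, 0.0481), (0.4907, 0.0503), (0.4885, 0.0508), (0.4863, 0.0513), (0.4841, 0.0522), (0.4818, 0.0514), (0.4795, 0.
[... 260 characters left out ...]
2), (0.4818, 0.052), (0.4794, 0.0505), (0.477, 0.0493), (0.4743, 0.0452), (0.4716, 0.0422), (0.4692, 0.0417)]
94 -0.144 [(0.5036, 0.043), (0.5013, 0.0418), (0.4991, 0.0428), (0.4969, 0.0426), (0.4947, 0.0433), (0.4924, 0.0437), (0.4902, 0.0441), (0.488, 0.0463), (0.4858, 0.0465), (0.4836, 0.0468), (0.4813, 0.0468), (0.4792, 0.0492), (0.4768, 0.0483), (0.4744, 0.0469), (0.4715, 0.0414), (0.4691, 0.0413)]
96 -0.144 [(0.5035, 0.0421), (0.5012, 0.0404), (0.499, 0.042), (0.4967, 0.0406), (0.4945, 0.0423), (0.4922, 0.0419), (0.49, 0.0416), (0.4877, 0.0417), (0.4854, 0.0427), (0.4831, 0.0419), (0.4808, 0.0424), (0.4786, 0.0431), (0.4763, 0.0437), (0.4742, 0.0461), (0.4714, 0.0416), (0.4691, 0.042)]
```

The drum axis is at x≈0.485, so the ball is +25 mm past it. That gives about 1.0 rad, i.e. on, against the stop. One final check of the seats.

```bash
python3 - <<'E'
from h import *
o,p,d=grab("top","t5");C=cloud("top",d)
for nm,(lo,hi) in {"loop":(.146,.162),"body":(.120,.137)}.items():
    m=(C[...,2]>lo)&(C[...,2]<hi)&(abs(C[...,0]-.488)<.05)&(C[...,1]>-.05)&(C[...,1]<.21)
    n,l,s,ce=cv2.connectedComponentsWithStats(m.astype(np.uint8))
    for i in range(1,n):
        if s[i,4]>8:
            P=C[l==i];print(nm,((P.min(0)+P.max(0))/2).round(4),np.median(P[:,2]).round(4))
h=cv2.cvtColor(p,cv2.COLOR_RGB2HSV)
m=((h[...,1]<45)&(h[...,2]>140)&(abs(C[...,2]-.055)<.006)).astype(np.uint8)
for c in cv2.findContours(m,cv2.RETR_EXTERNAL,cv2.CHAIN_APPROX_NONE)[0]:
    if cv2.contourArea(c)>60:
        (u,v),r=cv2.minEnclosingCircle(c);print("cand",round(r,1),ray("top",u,v,.056).round(4))
grab("side","s7");print(get_obs()["wrist_force"])
E
```

```text
loop [0.4943 0.1697 0.1518] 0.1535
loop [0.4901 0.0681 0.1527] 0.1534
loop [ 0.4848 -0.0285  0.1532] 0.1529
body [0.4944 0.1681 0.1271] 0.1284
body [0.4904 0.0686 0.1269] 0.1282
body [ 0.485  -0.0292  0.1284] 0.1278
cand 7.9 [ 0.5632 -0.1058  0.056 ]
cand 8.9 [ 0.5628 -0.0228  0.056 ]
cand 9.0 [0.5673 0.0661 0.056 ]
cand 9.0 [0.5709 0.1565 0.056 ]
[-0.34716916  0.56242946 -0.22127893]
```

View pics/s7.png

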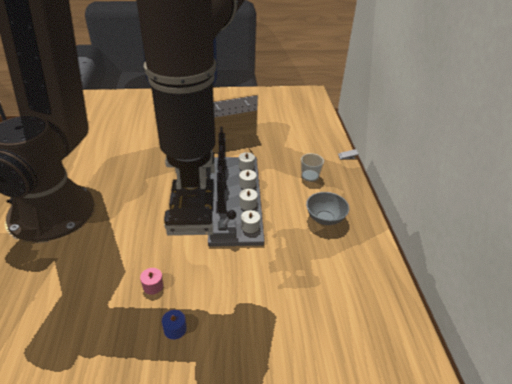

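s7: four candles in line (about (247,160) to (250,220)), remotes upright, bowl and votive in place, and the gripper clear of everything. Handing in.

```bash
python3 -c "
from station import *
print(sign_off())"
```

```text
the job is handed in; nothing more can be done
None
```

All four candles and all three remotes are seated on the station, and the switch is on. I handed the job in at about 62 s; `sign_off()` gives no verdict, so the result rests on my own checks below.

- **Seating:** Loop tops are at about 153 mm, remote bodies at about 128 mm and candle tops at 56 mm, which is what fully seated pieces should read. The pieces I could measure sit within about 3 mm of their places, partly because they have play on the pegs.
- **Partly hidden candle:** In the last top view the arm covered part of the candle at the switch end, so that reading is biased. An earlier wrist view had it level and within about 1 mm of its place.
- **Switch:** The two measurements disagreed. Judged by the lever's swing alone (42 of 48 mm) it read about 0.87 rad, while its position relative to the pivot gave about 1.0 rad. A second push against the hard stop, with about 22 N reaction along the push and 22 N upward, did not move it further. Both readings are above 0.8.
- **Surroundings:** The bowl and votive look unmoved in the pictures, no remote tipped, and the gripper was clear of everything at the end.

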